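# Dock the robot's battery from the locking hook

### The arm

A 6-joint arm with a two-finger parallel gripper is mounted at the origin on the work surface. World frame = base frame: x ahead of the robot, y to its left, z up, the work surface at z = 0. Lengths are in m, angles in rad, forces in N, time in s.
With the tool pointing down it reaches from about 0.3 to 0.775 m from the base axis. Payload 14.6 kg.
Tool frame: the origin (TCP) lies midway between the tips of the shut fingers; the grasp point (between the pads) lies 19 mm behind it (ctrl.tcp_to_grasp is the distance from the TCP to the grasp point, in m); x points along the fingers, y is the direction in which the jaws open and shut, and the axes are right-handed (so a half turn about x gives the same grasp; the last joint's range is limited). The gripper opens to 94 mm and grips with 3 to 60 N. Pads are 16 mm wide; open, the fingers measure 119 mm over their backs; the gripper's body (75 mm by 177 mm) begins 78 mm behind the grasp point.
Start: joints at [1.141, 0.3, 1.521, -0, 1.321, -0.067], TCP at [0.195, 0.514, 0.183] pointing down, gripper open.
Joint ranges: [-3.03, 3.03], [-0.79, 2.21], [0.23, 2.52], [-1.04, 4.18], [0, 3.07], [-2.55, 2.55]. Speed limits (rad/s): [2.22, 2.22, 2.57, 3.14, 3.14, 3.14].

### API

Orientations are given as [roll, pitch, yaw] about the fixed x, y, z axes, in that order (R = Rz(yaw) Ry(pitch) Rx(roll)).
In Python, from station import ctrl gives the robot as it stands.
- The arm moves only by the tool jog_arm, never from a script. Its argument "rows" is one flat list of numbers, 7 for each row, row after row: the shift along the world's x, y, z in m, then the turn, a rotation vector about the world's x, y, z in degrees, then the closure, from 0 (fully open) to 1 (shut). A call has 1 to 8 rows; each row shifts and turns the commanded pose from where the row before left it; what a row does not reach is not made up. A row lasts 1/12 s, in which the tool goes at most 41.7 mm and 7.16 degrees, less where a joint would pass 70% of its speed; a pose out of reach is approached as far as the arm can. A call with a gripper value outside its range is refused whole. The fingers move at their own pace and stop on an object; "squeeze" is the grip in N (left out, the last holds). Time passes only in rows, so rows that do not move let the fingers close. It gives the time, the measured TCP pose, the force and the opening at its end, in the units of the state.
- ctrl.get_obs(): the state, without advancing time (a new reading comes with each control period).
- ctrl.camera(name): name is "scene" or "top"; returns (picture, depth): 400x640x3 uint8, red, green, blue; 400x640 float32, m along the optical axis (not along the pixel's ray), 0 where there is no reading.
- ctrl.camera_model(name): a dict with "K" (3x3 intrinsics, pixels), "extrinsics" (4x4, takes a point from camera to world coordinates). Camera axes: x right, y down, z forward; pixel columns grow to the right and rows downward; lengths in m; the calibration is good to about 2 mm. A picture is of the moment at which its call begins. camera_model takes no time and is no camera call.
- ctrl.hand_in(): hands the job in, once; it reports no verdict.
The state is a dict: "time_s": time; "qpos": joint angles; "joint_vel": joint speeds; "tau": joint torques, N m; "ee_pos": TCP position; "eef_rot": TCP orientation; "force": force on the tool from outside, world axes, zero at the start; "moment": the same for the moment, N m; "grip_width": finger opening in m.
Only numpy, scipy, OpenCV 4.12 (cv2) and the standard library are available. Lean on these libraries where they do the work, as an engineer would, in place of code of your own. Each camera call takes 0.05 s, during which the arm holds its last target.

### The job

Get the robot battery on charge: press the sprung keeper of the hook down until it snaps open, then take the hanging battery cartridge off the hook by its handle. Slide it level, thin tongue first, under the fixed contact bar of the charging dock until it is fully home against the back stop, let go of it, and then throw the lever beside the dock all the way over. Leave the other things on the table where they are.

Things in the scene. Friction and masses are not known exactly. Their poses are not given: they have to be found in the camera images.
- cart_mid (a point): Battery cartridge (0.28 to 0.46 kg), black with grey stirrup handle: 110 long (x), 64 wide (y), 78 mm tall. This point: its centre, in the handle's middle plane, 39 mm above the underside; x points to the tongue, z up. The tongue (x +10 to +60 mm) is 14 mm thick, the rear body (x -50 to +10) 20 mm. It hangs level and balanced on the hook arm, tongue to the column.
- grip (a point): Middle of the cartridge handle's top grip, 62 mm above the underside: a solid bar 12 mm thick (x), 60 mm wide (y), from 46 to 78 mm above the underside. Below it is a window 48 mm wide and 26 mm high, down to the body's top, between two 6 mm legs. At the start the hook arm runs through the window along x, the top grip resting on it.
- stand: Steel hook stand fixed to the table. Origin on the table below the middle of the hanging place; the level hook arm points along its -x: a flat bar 12 wide, 8 mm thick, top 130 mm above the table, from a column (face at x = +75, 36 wide, top 138 mm high) to its free end at x = -24 mm. Things come off towards -x. Foot plate 12 mm thick, x -70 to +105, 110 mm wide.
- keeper (a joint): Keeper angle, rad: 0 shut (leaning up and outwards from the arm's end, 55 degrees above level, blocking the way off), 0.97 open (level, as an extension of the arm). An over-centre spring holds it shut below about 0.5, snaps it open above that and keeps it open. Even then the tongue still lies below arm and keeper until the cartridge has been drawn out by 130 mm.
- keeper_tip (a point): Rounded end (18 mm wide, 8 mm thick) of the keeper, a flap 34 mm long hinged at the arm's end: hinge at x = -28 mm in the stand's frame, 126 mm above the table. Shut, this point is 20 mm outside (-x) the hinge and 28 mm above it; open, 34 mm outside and level with it. Pressing it straight down 25 mm, with 3 to 4 N, folds it outwards past its centre.
- dock: Charging dock fixed to the table. Origin on the table; insertion is along its +x. Floor slab: top 8 mm above the table, x -100 to +75, 112 mm wide. Rails 42 mm high leave a channel 68 mm wide (|y| < 34) from x = 0 to the back stop at x = +70 mm, the face of a grey housing 64 mm tall. In front, funnel rails 26 mm high from x = -47 to 0, up to 77 mm apart.
- bar (a point): Middle of the underside of the fixed dark bar across the dock's channel, axes as the dock's: 41 mm along x from the dock's origin, 26 mm above the table (18 mm above the slab). The bar is 22 mm thick along x, its top 56 mm above the table.
- home (a point): Where the cartridge's centre is when fully home with the tongue against the back stop, axes as the dock's: x = +10, y = 0, z = 47 mm in the dock's frame.
- lever (a joint): Angle of the dock's lever, rad: 0 to 0.15 at the start, leaning to the dock's -x; 1.0 all the way over, leaning to its +x. It stays where it is left (friction, about 1 N at the knob).
- lever_tip (a point): Centre of the lever's black knob, a ball 26 mm across on a 10 mm rod. It swings in the dock's x-z plane, 70 mm from a pivot at x = -20, y = -92 mm in the dock's frame, 22 mm above the table; half a radian either side of upright. Its base block is 70 x 50 mm, 25 mm tall.
- servo: Bystander: a hobby servo, 46 x 24 x 40 mm. Origin at the centre of its underside.
- driver: Bystander: a screwdriver lying flat. Origin at the centre of its underside.
- mug: Bystander: a white mug, 90 mm tall. Origin at the centre of its underside.
- tape: Bystander: a white disc, 60 mm wide, 25 mm tall. Origin at the centre of its underside.
- mouse: Bystander: a white computer mouse. Origin at the centre of its underside.
- phone: Bystander: a black phone lying flat. Origin at the centre of its underside.
- carton: Bystander: a small cardboard box, 90 x 60 x 45 mm. Origin at the centre of its underside.
Things that resemble listed ones, but are neither listed nor needed, are in the scene too. Leave any red look-alike of the part that bears cart_mid alone.

How it is judged:
On the way, in this order (a step that is already met when the one before it is completed fails the run):
1. the keeper is pressed open while the cartridge still hangs on the hook (value of joint keeper above 0.85 rad and distance of cart_mid from where it was at the start of the episode below 0.02 m), for 0.2 s.
2. the cartridge is off the hook, clear of arm and keeper, and held up (horizontal distance between cart_mid and stand above 0.08 m and height (world z) of cart_mid above 0.06 m), for 0.05 s.
3. the cartridge is fully home under the bar and let go, with the lever not yet thrown (x of cart_mid in the frame of dock between 0.005 and 0.014 m and y of cart_mid in the frame of dock between -0.005 and 0.005 m and z of cart_mid in the frame of dock between 0.042 and 0.053 m and angle between the x axis of cart_mid and the x axis of dock, either way round below 0.08 rad and angle between cart_mid's own z axis and vertical below 0.1 rad and contact force between the fingers and cart below 0.1 N and value of joint lever below 0.5 rad), for 0.2 s.
4. the lever is thrown over (value of joint lever above 0.85 rad), for 0.2 s.
At the end, for the whole second after the job is handed in: The cartridge lies level and at rest in the dock under the bar, its tongue within 5 mm of the back stop, within 5 mm of the channel's middle and 0.08 rad of its direction; the lever is over (above 0.85 of 1.0 rad) (x of cart_mid in the frame of dock between 0.005 and 0.014 m and y of cart_mid in the frame of dock between -0.005 and 0.005 m and z of cart_mid in the frame of dock between 0.042 and 0.053 m and angle between the x axis of cart_mid and the x axis of dock, either way round below 0.08 rad and angle between cart_mid's own z axis and vertical below 0.1 rad and value of joint lever above 0.85 rad); the robot touches nothing.
It fails at once if another thing on the table is shifted by more than 30 mm (distance of any of servo, driver, mug, tape, mouse, phone, carton from where it was at the start of the episode above 0.03 m).
It also fails if it takes over 64 s, if anything falls off the work surface, if the arm or the gripper's body presses on something with over 40 N, if the wrist force passes 120 N, or if a joint passes its speed limit or range.

## Working session

There is one attempt and no reset: what is moved stays moved. The work goes in short steps, Python scripts to look and compute and a tool call to move; the robot and the scene stay as the last step left them, time stands still between calls to the robot, and variables do not carry over. Pictures are saved under pics/ and viewed, and the job is handed in when it is done.

Besides the shell and the picture viewer there is one more tool, called after "Call:" as a command line: name --argument value ..., lists and objects as JSON in quotes. jog_arm: Moves the arm, as the interface text tells. Its arguments: {"type":"object","properties":{"rows":{"type":"array"},"squeeze":{"type":"number"}},"required":["rows"]}

```bash
mkdir -p pics; ls; cat > h.py <<'E'
import numpy as np,cv2
from station import ctrl
def snap(name,tag):
    im,d=ctrl.camera(name); cv2.imwrite(f'pics/{tag}.png',im[:,:,::-1]); np.savez(f'pics/{tag}.npz',im=im,d=d); return im,d
def pts(name,d):
    m=ctrl.camera_model(name);K=np.array(m['K']);T=np.array(m['extrinsics'])
    v,u=np.mgrid[:d.shape[0],:d.shape[1]]
    P=np.stack([(u-K[0,2])/K[0,0]*d,(v-K[1,2])/K[1,1]*d,d],-1)
    W=P@T[:3,:3].T+T[:3,3]; W[d<=0]=np.nan; return W
def ray(name,u,v,z):
    m=ctrl.camera_model(name);K=np.array(m['K']);T=np.array(m['extrinsics'])
    r=T[:3,:3]@np.array([(u-K[0,2])/K[0,0],(v-K[1,2])/K[1,1],1]); t=(z-T[2,3])/r[2]; return T[:3,3]+t*r
E
python3 - <<'E'
from h import *
for n in('scene','top'):
    snap(n,n+'0'); m=ctrl.camera_model(n); print(np.round(np.array(m['K']),1).tolist(),np.round(np.array(m['extrinsics']),3).tolist())
o=ctrl.get_obs();print(o)
E
```

```text
pics
[[433.0, 0.0, 322.2], [0.0, 433.0, 195.1], [0.0, 0.0, 1.0]] [[-0.799, 0.516, -0.309, 1.045], [0.602, 0.671, -0.433, 0.561], [-0.016, -0.532, -0.847, 1.235], [0.0, 0.0, 0.0, 1.0]]
[[450.3, 0.0, 325.0], [0.0, 450.3, 198.0], [0.0, 0.0, 1.0]] [[-0.058, -0.978, 0.201, 0.387], [-0.998, 0.057, -0.01, -0.001], [-0.002, -0.201, -0.98, 1.303], [0.0, 0.0, 0.0, 1.0]]
{'time_s': 0.1, 'qpos': array([ 1.14139206e+00,  3.00382563e-01,  1.52153090e+00, -1.81003232e-05,
        1.32074712e+00, -6.66030711e-02]), 'joint_vel': array([-2.99056777e-05, -6.99424404e-04, -3.33524417e-03, -7.06378430e-04,
       -3.55131057e-04, -1.58087344e-03]), 'tau': array([ 2.35505831e-03, -5.32647586e+01, -3.53278363e+01,  7.10698287e-02,
        2.36054318e-02, -1.01024805e-04]), 'ee_pos': array([0.19508533, 0.5139422 , 0.18265615]), 'eef_rot': array([-1.62098343,  1.56972826, -1.98378014]), 'force': array([ 0.40999482, -0.26864913,  0.68666574]), 'moment': array([-0.01366799, -0.03857845,  0.00398006]), 'grip_width': 0.09385371346302236}
```

View pics/scene0.png

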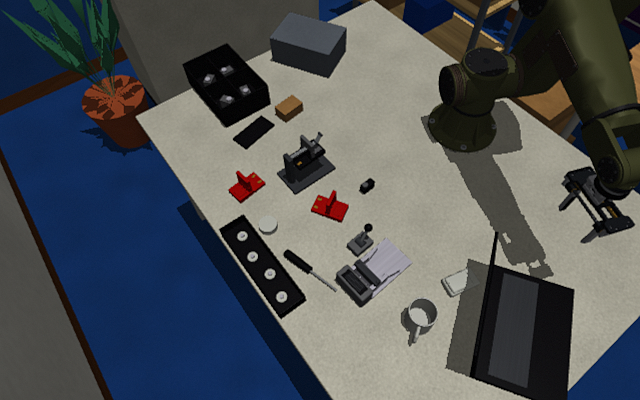

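View pics/top0.png

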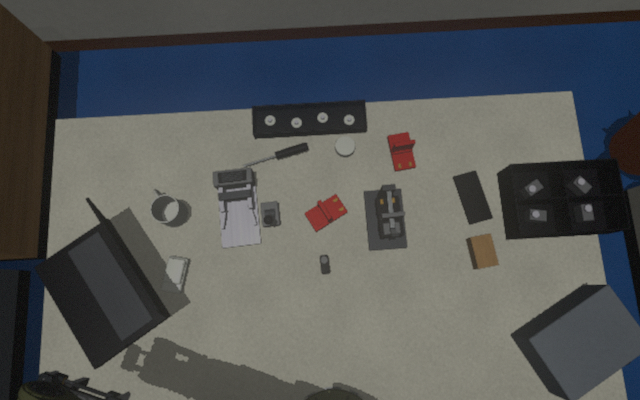

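The overview shows the dock at top px (236,205), opening towards the robot, with its lever at (270,213). The stand with the black cartridge is at (388,215). Two red look-alikes are at (327,212) and (401,151). Next I'll enlarge these areas.

```bash
python3 - <<'E'
from h import *
a=cv2.imread('pics/top0.png');b=cv2.imread('pics/scene0.png')
c1=cv2.resize(a[160:260,350:430],None,fx=6,fy=6,interpolation=cv2.INTER_CUBIC)
c2=cv2.resize(b[120:200,265:345],None,fx=7,fy=7,interpolation=cv2.INTER_CUBIC)
c3=cv2.resize(a[155:255,200:290],None,fx=6,fy=6,interpolation=cv2.INTER_CUBIC)
c4=cv2.resize(b[215:310,325:420],None,fx=6,fy=6,interpolation=cv2.INTER_CUBIC)
f=lambda c:cv2.convertScaleAbs(c,alpha=1.7,beta=20)
for i,c in enumerate((c1,c2,c3,c4)): cv2.imwrite(f'pics/c{i+1}.png',f(c))
E
```

```text
(no output)
```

View pics/c1.png

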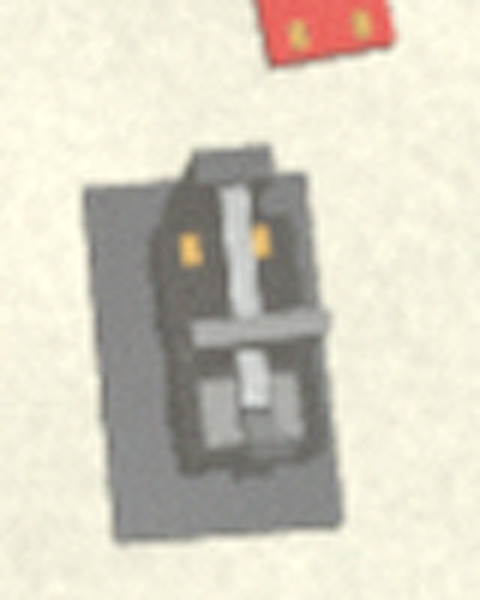

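View pics/c2.png

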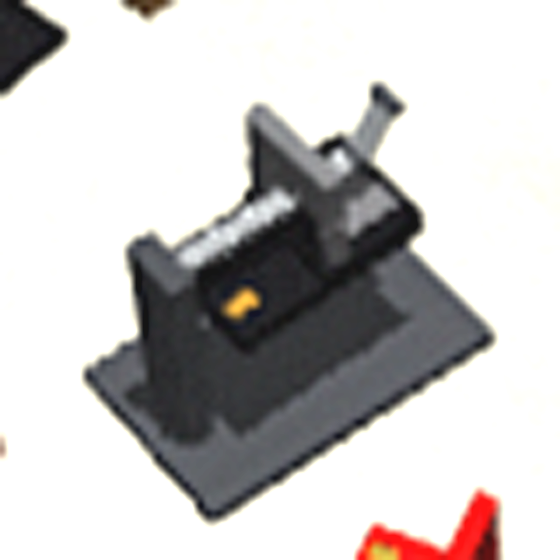

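View pics/c3.png

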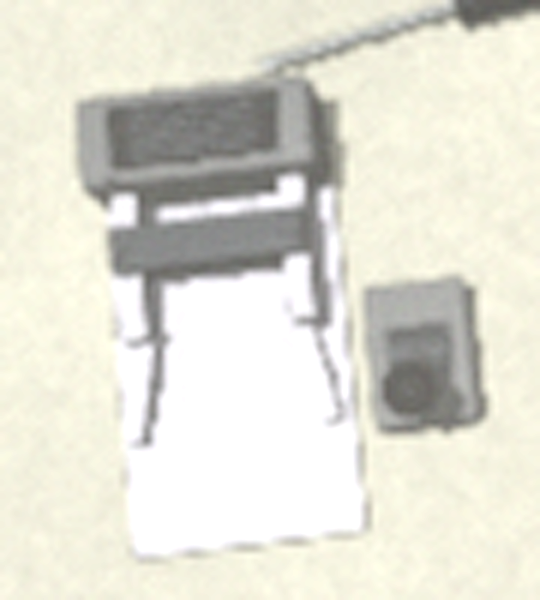

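View pics/c4.png

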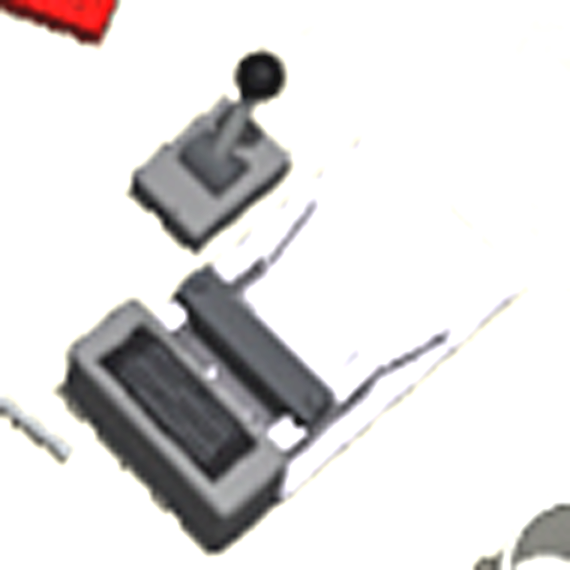

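```bash
python3 - <<'E'
from h import *
Z={}
for n in('top','scene'):
    z=np.load(f'pics/{n}0.npz'); Z[n]=(z['im'],pts(n,z['d']))
def sel(n,x0,x1,y0,y1,z0,z1):
    W=Z[n][1]; m=(W[...,0]>x0)&(W[...,0]<x1)&(W[...,1]>y0)&(W[...,1]<y1)&(W[...,2]>z0)&(W[...,2]<z1); return W[m],m
W=Z['top'][1]
for nm,(u,v) in dict(stand=(386,220),dock=(236,205),knob=(269,217)).items(): print(nm,W[v,u])
def rect(p):
    (c,s,a)=cv2.minAreaRect((p[:,:2]*1000).astype(np.float32)); return np.round(c,1),np.round(s,1),round(a,2),len(p)
cs=W[220,386];cd=W[205,236]
for n in Z:
    print(n,'table z',np.nanmedian(sel(n,.3,.4,-.05,.05,-.02,.02)[0][:,2]))
    print('plate',rect(sel(n,cs[0]-.13,cs[0]+.13,cs[1]-.08,cs[1]+.08,.009,.018)[0]))
    for r in((.12,.14),(.125,.135),(.145,.175)):
        p=sel(n,cs[0]-.13,cs[0]+.13,cs[1]-.08,cs[1]+.08,*r)[0]; print(r,rect(p),np.round(p.mean(0),4),np.round(np.median(p[:,2]),4))
    print('slab',rect(sel(n,cd[0]-.15,cd[0]+.13,cd[1]-.07,cd[1]+.07,.005,.012)[0]))
    print('housing',rect(sel(n,cd[0]-.15,cd[0]+.15,cd[1]-.07,cd[1]+.07,.061,.068)[0]))
    print('bar',rect(sel(n,cd[0]-.15,cd[0]+.15,cd[1]-.07,cd[1]+.07,.053,.059)[0]))
    print('rails',rect(sel(n,cd[0]-.15,cd[0]+.15,cd[1]-.07,cd[1]+.07,.039,.046)[0]))
    print('knob',np.round(np.median(sel(n,cd[0]-.12,cd[0]+.12,cd[1]-.14,cd[1]-.075,.07,.12)[0],0),4),sel(n,cd[0]-.12,cd[0]+.12,cd[1]-.14,cd[1]-.075,.07,.12)[0][:,2].max())
E
```

```text
stand [ 0.56406384 -0.17393694  0.10007904]
dock [0.64751974 0.24751142 0.00794905]
knob [0.59171634 0.14199438 0.09423939]
top table z -0.0010300001221674737
plate (array([ 580. , -184.7]), array([175.3, 110.4]), 0.84, 872)
(0.12, 0.14) (array([ 590.3, -180.9]), array([128.3,  58.4]), 9.42, 278) [ 0.6009 -0.1836  0.1314] 0.1308
(0.125, 0.135) (array([ 592.1, -180.1]), array([124.3,  57.6]), 11.01, 188) [ 0.5915 -0.1843  0.1299] 0.1296
(0.145, 0.175) (array([ 544.5, -188.9]), array([63.4, 59.4]), 8.9, 154) [ 0.5581 -0.1846  0.1584] 0.1594
slab (array([637.7, 246.3]), array([137.9, 279.4]), 89.83, 1251)
housing (array([702.1, 244.8]), array([ 77.3, 110.2]), 3.35, 394)
bar (array([699. , 245.4]), array([ 86.4, 112.9]), 3.81, 260)
rails (array([672. , 236.3]), array([ 95.9, 111.3]), 10.42, 146)
knob [0.583  0.1447 0.094 ] 0.1035310748918934
scene table z -0.0016150367689050649
plate (array([ 580.8, -179.2]), array([176.6, 110.2]), 0.05, 643)
(0.12, 0.14) (array([ 589.1, -182.8]), array([ 59.1, 130.6]), 82.29, 210) [ 0.6002 -0.178   0.1307] 0.1306
(0.125, 0.135) (array([ 590.6, -183. ]), array([ 59.1, 127.7]), 82.29, 129) [ 0.5959 -0.1779  0.1297] 0.1296
(0.145, 0.175) (array([ 544.2, -181.3]), array([63.5, 60.7]), 2.22, 118) [ 0.5598 -0.1796  0.1564] 0.1573
slab (array([643. , 246.3]), array([264.7, 137.6]), 0.31, 874)
housing (array([705.4, 250.9]), array([ 74.4, 110.8]), 0.11, 337)
bar (array([700., 249.]), array([ 84.9, 111.3]), 4.07, 294)
rails (array([684.7, 248.4]), array([114.8, 110.1]), 4.14, 138)
knob [0.588  0.1513 0.0925] 0.0995536506483159
```

```bash
python3 - <<'E'
from h import *
a=cv2.imread('pics/top0.png');b=cv2.imread('pics/scene0.png')
cv2.imwrite('pics/d1.png',cv2.resize(a[160:255,205:290],None,fx=6,fy=6,interpolation=cv2.INTER_CUBIC))
cv2.imwrite('pics/d2.png',cv2.resize(b[215:310,330:420],None,fx=6,fy=6,interpolation=cv2.INTER_CUBIC))
# slab masks: bluish tint?
for n,i,(u,v) in(('top',a,(240,235)),('scene',b,(395,262))):
    print(n,i[v,u]); 
for n,i,(u,v) in(('top',a,(300,260)),('scene',b,(340,330))): print(i[v,u])
E
```

```text
top [147 146 147]
scene [165 155 158]
[119 131 131]
[150 165 169]
```

View pics/d1.png

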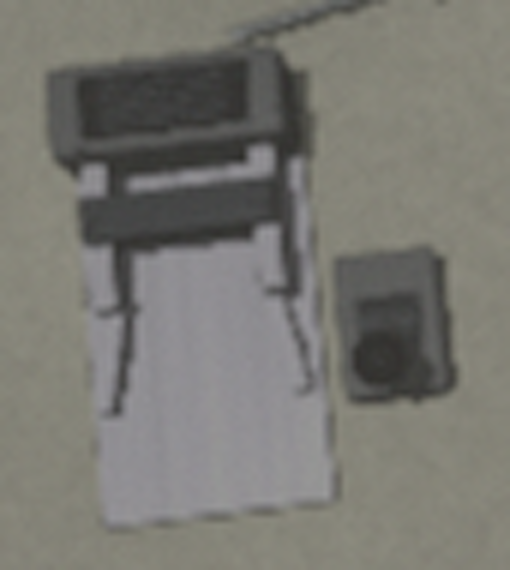

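View pics/d2.png

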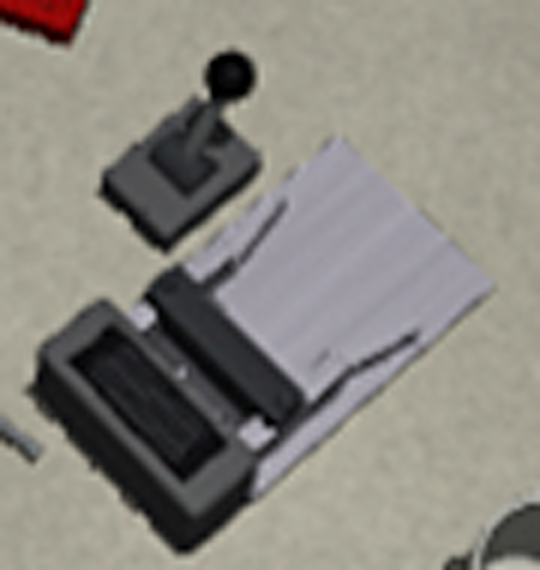

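```bash
cat > m.py <<'E'
from h import *
def rayv(name,uv,z):
    m=ctrl.camera_model(name);K=np.array(m['K']);T=np.array(m['extrinsics'])
    r=np.c_[(uv[:,0]-K[0,2])/K[0,0],(uv[:,1]-K[1,2])/K[1,1],np.ones(len(uv))]@T[:3,:3].T
    return T[:3,3]+r*((z-T[2,3])/r[:,2])[:,None]
def contour_world(name,mask,z):
    S=1
    cs,_=cv2.findContours(mask,cv2.RETR_EXTERNAL,cv2.CHAIN_APPROX_NONE); c=max(cs,key=cv2.contourArea)[:,0,:].astype(float)
    return rayv(name,c,z),c
def fit(p):
    vx,vy,x,y=cv2.fitLine((p[:,:2]*1000).astype(np.float32),cv2.DIST_HUBER,0,.01,.01).ravel()
    return vx,vy,x,y
if __name__=='__main__':
  from scipy.ndimage import zoom
  for n in('top','scene'):
    im=np.load(f'pics/{n}0.npz')['im'].astype(int)
    up=cv2.resize(im.astype(np.uint8),None,fx=4,fy=4,interpolation=cv2.INTER_LINEAR).astype(int)
    for what in('slab','plate'):
        if what=='slab': mk=(up[...,2]-up[...,1]>-5)&(up.sum(-1)>300); z=.008; c0=np.array([.63,.245])
        else: mk=(up.sum(-1)<270); z=.012; c0=np.array([.58,-.182])
        mk=mk.astype(np.uint8)
        v,u=np.mgrid[:mk.shape[0],:mk.shape[1]]
        uv=np.c_[(u.ravel()+.5)/4-.5,(v.ravel()+.5)/4-.5]
        W=rayv(n,uv,z).reshape(*mk.shape,3)
        mk[(abs(W[...,0]-c0[0])>.15)|(abs(W[...,1]-c0[1])>.09)]=0
        mk=cv2.morphologyEx(mk,cv2.MORPH_OPEN,np.ones((3,3)))
        cs,_=cv2.findContours(mk,cv2.RETR_EXTERNAL,cv2.CHAIN_APPROX_NONE); c=max(cs,key=cv2.contourArea)[:,0,:]
        P=W[c[:,1],c[:,0]]
        print(n,what,'xr',P[:,0].min().round(4),P[:,0].max().round(4),'yr',P[:,1].min().round(4),P[:,1].max().round(4))
        x0=P[:,0].min()
        f=P[(P[:,0]<x0+.02)&(abs(P[:,1]-c0[1])<.04)]
        hi=.16 if what=='plate' else .09
        L=P[(P[:,0]>x0+.02)&(P[:,0]<x0+hi)&(P[:,1]>c0[1]+.035)]
        R=P[(P[:,0]>x0+.02)&(P[:,0]<x0+hi)&(P[:,1]<c0[1]-.035)]
        for nm,p in(('front',f),('L',L),('R',R)):
            vx,vy,x,y=fit(p); a=np.degrees(np.arctan2(vy,vx)); a=(a+45)%90-45
            print('  ',nm,'ang %.2f at (%.1f,%.1f) n%d'%(a,x,y,len(p)))
E
python3 m.py
```

```text
top slab xr 0.5248 0.702 yr 0.1791 0.2997
   front ang 4.02 at (528.0,242.4) n111
   L ang -11.16 at (581.2,287.7) n161
   R ang 3.12 at (579.8,181.9) n95
top plate xr 0.4931 0.6831 yr -0.2398 -0.1273
   front ang 1.15 at (494.1,-182.0) n111
   L ang 0.77 at (582.2,-128.7) n191
   R ang 0.76 at (582.1,-237.7) n190
scene slab xr 0.5242 0.6935 yr 0.1798 0.3042
   front ang 3.90 at (526.9,245.6) n84
   L ang -8.61 at (585.6,289.1) n161
   R ang 3.51 at (583.3,183.5) n85
scene plate xr 0.4533 0.6712 yr -0.272 -0.1214Traceback (most recent call last):
  File "m.py", line 36, in <module>
    vx,vy,x,y=fit(p); a=np.degrees(np.arctan2(vy,vx)); a=(a+45)%90-45
              ~~~^^^
  File "m.py", line 11, in fit
    vx,vy,x,y=cv2.fitLine((p[:,:2]*1000).astype(np.float32),cv2.DIST_HUBER,0,.01,.01).ravel()
              ~~~~~~~~~~~^^^^^^^^^^^^^^^^^^^^^^^^^^^^^^^^^^^^^^^^^^^^^^^^^^^^^^^^^^^^
cv2.error: OpenCV(4.12.0) /io/opencv/modules/imgproc/src/linefit.cpp:50: error: (-215:Assertion failed) count > 0 in function 'fitLine2D_wods'
```

```bash
python3 - <<'E'
from m import *
for n in('top','scene'):
    im=np.load(f'pics/{n}0.npz')['im']
    up=cv2.resize(im,None,fx=4,fy=4,interpolation=cv2.INTER_LINEAR).astype(int)
    for what in ('slab','plate'):
        z,c0=(.008,(.63,.245)) if what=='slab' else (.012,(.58,-.182))
        v,u=np.mgrid[:up.shape[0],:up.shape[1]]
        W=rayv(n,np.c_[(u.ravel()+.5)/4-.5,(v.ravel()+.5)/4-.5],z).reshape(*u.shape,3)
        if what=='slab': mk=(up[...,2]-up[...,1]>-5)&(up.sum(-1)>300)
        else:
            mk=(up.sum(-1)<270)
        mk&=(abs(W[...,0]-c0[0])<.15)&(abs(W[...,1]-c0[1])<.08)
        P=W[mk]; x0=np.percentile(P[:,0],.5)
        print(n,what,x0)
        for nm,s in(('L',1),('R',-1)):
            Q=[]
            for x in np.arange(x0+.02,x0+(.13 if what=='slab' else .16),.003):
                p=P[abs(P[:,0]-x)<.0015]; 
                if len(p)<5: continue
                Q.append([x,s*np.percentile(s*p[:,1],99.5)])
            Q=np.array(Q);k=np.polyfit(Q[:,0],Q[:,1],1);r=Q[:,1]-np.polyval(k,Q[:,0]);g=abs(r)<.002;k=np.polyfit(Q[g,0],Q[g,1],1)
            xm=x0+.08;print('  ',nm,'ang %.2f y at x=%.1f: %.1f'%(np.degrees(np.arctan(k[0])),xm*1e3,np.polyval(k,xm)*1e3),g.sum(),len(g))
b=cv2.imread('pics/scene0.png')
cv2.imwrite('pics/d3.png',cv2.convertScaleAbs(cv2.resize(b[125:200,270:340],None,fx=8,fy=8,interpolation=cv2.INTER_CUBIC),alpha=1.5))
E
```

```text
top slab 0.5275401345648664
   L ang 3.74 y at x=607.5: 295.7 37 37
   R ang 3.43 y at x=607.5: 183.8 37 37
top plate 0.4946446839581848
   L ang 0.79 y at x=574.6: -129.0 47 47
   R ang 0.78 y at x=574.6: -237.6 46 47
scene slab 0.5265775300192181
   L ang 4.02 y at x=606.6: 297.7 37 37
   R ang 2.61 y at x=606.6: 184.9 4 37
scene plate 0.47767549497695194
   L ang 0.88 y at x=557.7: -123.7 47 47
   R ang 5.16 y at x=557.7: -256.4 18 47
```

View pics/d3.png

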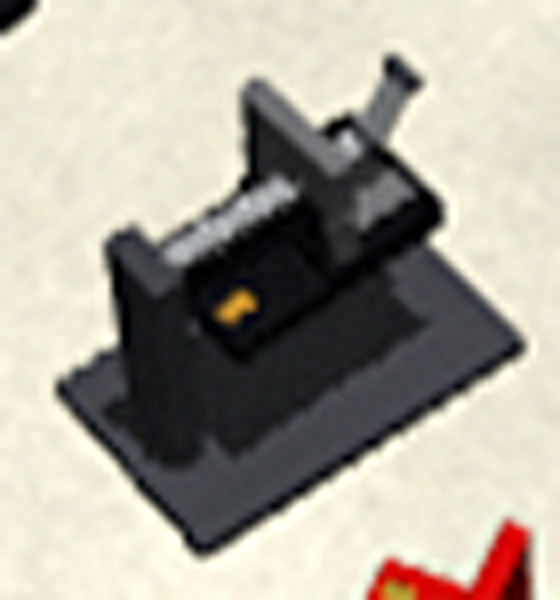

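```bash
cat > st.py <<'E'
from h import *
from scipy.spatial.transform import Rotation as Rn
def st():
    o=ctrl.get_obs(); R=Rn.from_euler('xyz',o['eef_rot']).as_matrix()
    print('t%.2f'%o['time_s'],'p',np.round(o['ee_pos']*1e3,1),'X',R[:,0].round(3),'Y',R[:,1].round(3),'yawY %.2f'%np.degrees(np.arctan2(R[1,1],R[0,1])),'F',o['force'].round(1),'w %.1f'%(o['grip_width']*1e3),'q',o['qpos'].round(2))
if __name__=='__main__': st()
E
python3 st.py; python3 - <<'E'
from h import *
for n in('top','scene'):
    z=np.load(f'pics/{n}0.npz');W=pts(n,z['d'])
    m=(abs(W[...,0]-.52)<.03)&(abs(W[...,1]+.182)<.03)&(W[...,2]>.135)
    p=W[m];print(n,'keeper',len(p));print((p[np.argsort(-p[:,2])][:8]*1e3).round(0).tolist())
    m=(abs(W[...,0]-.564)<.025)&(abs(W[...,1]+.182)<.05)&(W[...,2]>.156)
    p=W[m];print('grip',np.median(p,0).round(4),p.min(0).round(3),p.max(0).round(3))
    m=(W[...,0]<.6)&(W[...,1]>.3)&(W[...,0]>.25)&(W[...,2]>.12); p=W[m]; print('tall',len(p),p.min(0).round(2),p.max(0).round(2)) if len(p) else 0
    m=(W[...,0]<.7)&(W[...,1]<.3)&(W[...,1]>-.25)&(W[...,0]>.25)&(W[...,2]>.03);
    # tall things y<.3
    lab=cv2.connectedComponentsWithStats(m.astype(np.uint8))
    for i in range(1,lab[0]):
        q=W[lab[1]==i]
        if len(q)>15: print('  obj',q.min(0).round(3),q.max(0).round(3))
E
```

```text
t0.10 p [195.1 513.9 182.7] X [-0.    -0.001 -1.   ] Y [ 0.355  0.935 -0.001] yawY 69.21 F [ 0.4 -0.3  0.7] w 93.9 q [ 1.14  0.3   1.52 -0.    1.32 -0.07]
top keeper 39
[[511.0, -177.0, 161.0], [513.0, -185.0, 160.0], [513.0, -187.0, 159.0], [515.0, -188.0, 158.0], [516.0, -180.0, 158.0], [515.0, -193.0, 157.0], [518.0, -183.0, 157.0], [516.0, -178.0, 157.0]]
grip [ 0.5679 -0.1842  0.1602] [ 0.561 -0.216  0.157] [ 0.575 -0.156  0.166]
tall 1014 [0.25 0.4  0.12] [0.6  0.59 0.51]
  obj [0.624 0.194 0.03 ] [0.7   0.299 0.065]
  obj [ 0.511 -0.22   0.031] [ 0.654 -0.151  0.166]
  obj [ 0.578 -0.03   0.03 ] [0.632 0.008 0.082]
  obj [0.573 0.132 0.03 ] [0.623 0.161 0.104]
  obj [ 0.435 -0.014  0.03 ] [0.483 0.011 0.044]
scene keeper 36
[[518.0, -185.0, 159.0], [514.0, -184.0, 158.0], [517.0, -191.0, 157.0], [516.0, -175.0, 157.0], [514.0, -179.0, 157.0], [519.0, -189.0, 156.0], [513.0, -191.0, 155.0], [518.0, -179.0, 155.0]]
grip [ 0.57   -0.1803  0.1601] [ 0.561 -0.21   0.156] [ 0.576 -0.15   0.166]
tall 1057 [0.25 0.41 0.12] [0.6  0.59 0.51]
  obj [ 0.512 -0.218  0.03 ] [ 0.655 -0.146  0.166]
  obj [ 0.437 -0.011  0.031] [0.484 0.016 0.044]
  obj [ 0.578 -0.022  0.033] [0.635 0.013 0.081]
  obj [0.575 0.136 0.03 ] [0.625 0.165 0.1  ]
  obj [0.623 0.198 0.03 ] [0.7   0.3   0.064]
```

Call:
jog_arm --rows '[0, -0.038, 0.015, 0, 0, -4, 0, 0, -0.038, 0.015, 0, 0, -4, 0, 0, -0.038, 0.015, 0, 0, -4, 0, 0, -0.038, 0.015, 0, 0, -4, 0, 0.02, -0.034, 0, 0, 0, -4, 1, 0.02, -0.034, 0, 0, 0, -4, 1, 0.02, -0.034, 0, 0, 0, -4, 1, 0.02, -0.034, 0, 0, 0, -4, 1]' --squeeze 20

```text
time_s: 0.77
ee_pos: [0.2754, 0.2245, 0.2432]
eef_rot: [1.475, 1.57, 0.551]
force: [0.3, -0.2, 0.2]
grip_width: 0.0705
```

Call:
jog_arm --rows '[0.02, -0.034, 0, 0, 0, -4, 1, 0.02, -0.034, 0, 0, 0, -4, 1, 0.02, -0.034, 0, 0, 0, -4, 1, 0.02, -0.034, 0, 0, 0, -4, 1, 0.02, -0.034, 0, 0, 0, -4, 1, 0.02, -0.034, 0, 0, 0, -4, 1, 0.02, -0.034, 0, 0, 0, -4, 1, 0.02, -0.034, 0, 0, 0, -4, 1]'

```text
time_s: 1.43
ee_pos: [0.4356, -0.0479, 0.243]
eef_rot: [-2.864, 1.571, 1.935]
force: [-0.1, 1.9, 0.1]
grip_width: 0.0171
```

```bash
python3 st.py
```

```text
t1.43 p [435.6 -47.9 243. ] X [-0.  0. -1.] Y [ 0.996  0.087 -0.   ] yawY 4.99 F [-0.1  1.9  0.1] w 17.1 q [-0.19  0.    1.72  0.    1.42 -0.28]
```

Call:
jog_arm --rows '[0.019, -0.034, 0, 0, 0, -1, 1, 0.019, -0.034, 0, 0, 0, -1, 1, 0.019, -0.034, 0, 0, 0, -1, 1, 0.019, -0.033, 0, 0, 0, -1.2, 1, 0, 0, -0.03, 0, 0, 0, 1, 0, 0, -0.03, 0, 0, 0, 1, 0, 0, 0, 0, 0, 0, 1]'

```text
time_s: 2.02
ee_pos: [0.509, -0.1804, 0.1774]
eef_rot: [-1.995, 1.562, 2.734]
force: [-0.5, 0.5, -1.7]
grip_width: 0.0004
```

```bash
python3 st.py; python3 - <<'E'
from h import *
for n,(u0,v0) in(('top',(340,130)),('scene',(255,80))):
    im,d=snap(n,n+'1'); c=cv2.resize(im[v0:v0+110,u0:u0+110,::-1],None,fx=5,fy=5,interpolation=cv2.INTER_CUBIC); cv2.imwrite(f'pics/k_{n}.png',cv2.convertScaleAbs(c,alpha=1.6))
a=cv2.imread('pics/k_top.png')[:,:400];b=cv2.imread('pics/k_scene.png')[:,:400]; cv2.imwrite('pics/k1.png',np.hstack([a,b]))
E
```

```text
t2.02 p [ 509.  -180.4  177.4] X [-0.008  0.004 -1.   ] Y [ 1.     0.017 -0.008] yawY 0.96 F [-0.5  0.5 -1.7] w 0.4 q [-0.41  0.29  1.55 -0.    1.31 -0.43]
```

View pics/k1.png

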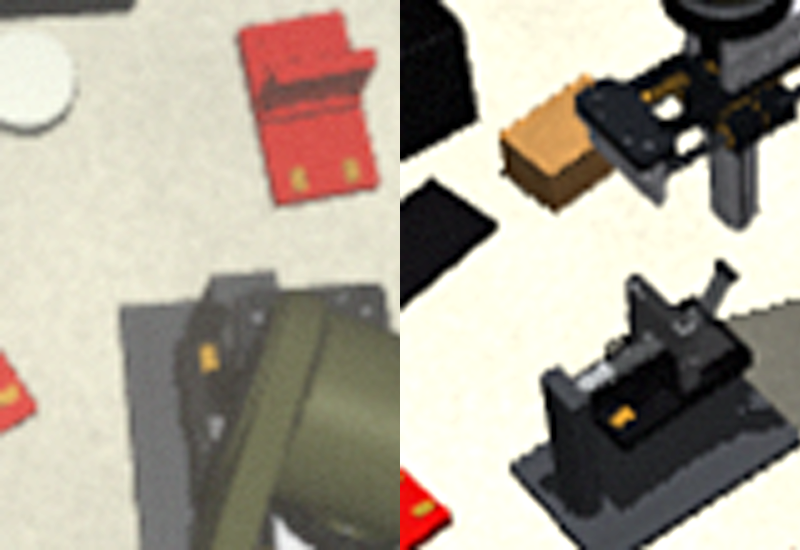

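```bash
python3 st.py; python3 - <<'E'
from h import *
def proj(n,p):
    m=ctrl.camera_model(n);K=np.array(m['K']);T=np.linalg.inv(np.array(m['extrinsics'])); q=T[:3,:3]@p+T[:3,3]; return (K@q/q[2])[:2]
print(proj('scene',np.array([.509,-.1804,.1774])),proj('scene',np.array([.517,-.182,.154])))
im=np.load('pics/scene1.npz');W=pts('scene',im['d'])
m=(abs(W[...,0]-.51)<.03)&(abs(W[...,1]+.18)<.03)&(W[...,2]>.17)&(W[...,2]<.21); p=W[m];print(p.min(0),p.max(0),np.median(p,0),(W[...,2][m]).min())
b=cv2.imread('pics/scene1.png'); cv2.imwrite('pics/k2.png',cv2.convertScaleAbs(cv2.resize(b[85:155,290:360],None,fx=8,fy=8,interpolation=cv2.INTER_CUBIC),alpha=1.5))
E
```

```text
t2.12 p [ 510.9 -180.6  183.3] X [-0.001  0.001 -1.   ] Y [ 1.     0.018 -0.001] yawY 1.02 F [0.5 0.3 1.1] w 0.5 q [-0.41  0.28  1.54 -0.    1.32 -0.43]
[321.80600693 128.76485392] [319.65241371 134.40984956]
[ 0.50082845 -0.1714171   0.20276569] [ 0.5163882  -0.16857937  0.20964822] [ 0.50747356 -0.1693731   0.20678075] 0.20276569495081165
```

View pics/k2.png

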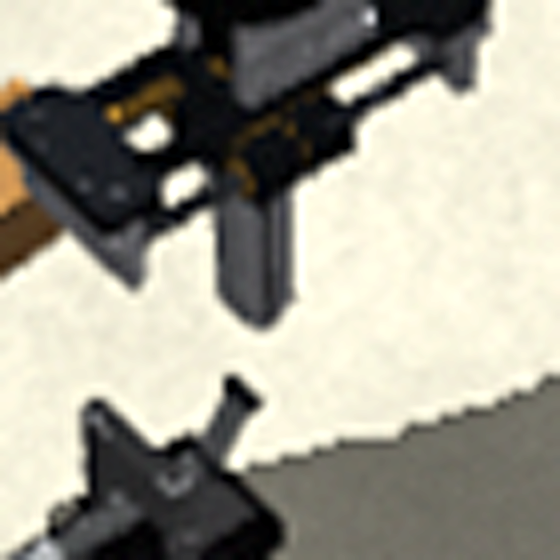

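Call:
jog_arm --rows '[0, -0.002, -0.012, 0, 0, 0, 1, 0, 0, -0.012, 0, 0, 0, 1, 0, 0, -0.008, 0, 0, 0, 1, 0, 0, -0.008, 0, 0, 0, 1, 0, 0, -0.005, 0, 0, 0, 1, 0, 0, -0.004, 0, 0, 0, 1, 0, 0, 0, 0, 0, 0, 1, 0, 0, 0, 0, 0, 0, 1]'

```text
time_s: 2.78
ee_pos: [0.5114, -0.1829, 0.1354]
eef_rot: [1.122, 1.57, -0.431]
force: [-2.6, 1.6, 7.9]
grip_width: 0.0005
```

```bash
python3 st.py; python3 - <<'E'
from h import *
im,d=snap('scene','scene2')
cv2.imwrite('pics/k3.png',cv2.convertScaleAbs(cv2.resize(im[95:175,280:360,::-1],None,fx=7,fy=7,interpolation=cv2.INTER_CUBIC),alpha=1.5))
E
```

```text
t2.78 p [ 511.4 -182.9  135.4] X [ 0.001 -0.    -1.   ] Y [1.    0.018 0.001] yawY 1.02 F [-2.6  1.6  7.9] w 0.5 q [-0.41  0.33  1.6  -0.    1.21 -0.43]
```

View pics/k3.png

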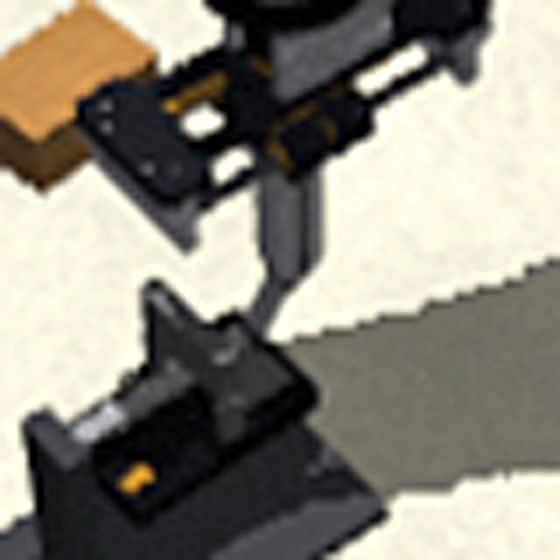

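Call:
jog_arm --rows '[-0.004, 0, 0, 0, 0, 0, 1, -0.004, 0, 0, 0, 0, 0, 1, 0, 0, -0.003, 0, 0, 0, 1, 0, 0, -0.003, 0, 0, 0, 1, 0, 0, 0, 0, 0, 0, 1]'

```text
time_s: 3.25
ee_pos: [0.5027, -0.183, 0.1284]
eef_rot: [-1.404, 1.57, -2.957]
force: [-5.2, 1.2, 10.3]
grip_width: 0.0004
```

```bash
python3 st.py; python3 - <<'E'
from h import *
im,d=snap('scene','scene3')
cv2.imwrite('pics/k4.png',cv2.convertScaleAbs(cv2.resize(im[95:175,280:360,::-1],None,fx=7,fy=7,interpolation=cv2.INTER_CUBIC),alpha=1.5))
E
```

```text
t3.25 p [ 502.7 -183.   128.4] X [-0.001 -0.    -1.   ] Y [ 1.     0.018 -0.001] yawY 1.01 F [-5.2  1.2 10.3] w 0.4 q [-0.42  0.32  1.63 -0.    1.19 -0.43]
```

View pics/k4.png

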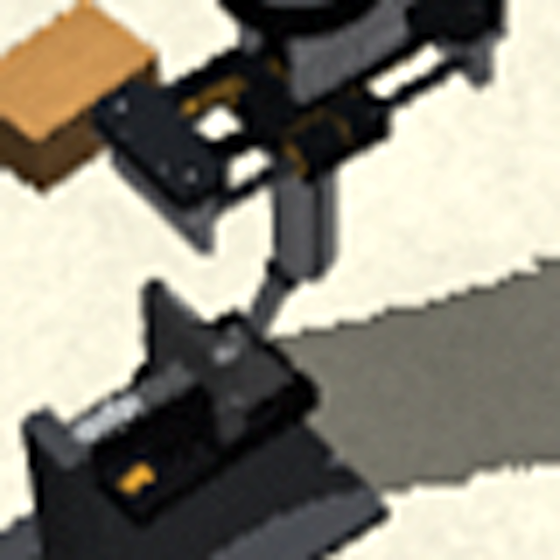

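The finger slid past the outside of the keeper: the tip is still up at about (280,270) in the crop. I'll lift and press again about 10 mm further in.

Call:
jog_arm --rows '[-0.003, 0, 0, 0, 0, 0, 1, 0, 0, 0.025, 0, 0, 0, 1, 0, 0, 0.03, 0, 0, 0, 1, 0.011, 0, 0, 0, 0, 0, 1, 0.011, 0, -0.004, 0, 0, 0, 1, 0, 0, 0, 0, 0, 0, 1]'

```text
time_s: 3.8
ee_pos: [0.5229, -0.1827, 0.1784]
eef_rot: [-2.314, 1.57, 2.417]
force: [-0.1, -0.4, -0.2]
grip_width: 0.0004
```

```bash
python3 st.py; python3 - <<'E'
from h import *
im,d=snap('scene','scene4')
cv2.imwrite('pics/k5.png',cv2.convertScaleAbs(cv2.resize(im[85:165,280:360,::-1],None,fx=7,fy=7,interpolation=cv2.INTER_CUBIC),alpha=1.5))
E
```

```text
t3.80 p [ 522.9 -182.7  178.4] X [-0.  0. -1.] Y [ 1.     0.018 -0.   ] yawY 1.03 F [-0.1 -0.4 -0.2] w 0.4 q [-0.4   0.31  1.52  0.    1.31 -0.42]
```

View pics/k5.png

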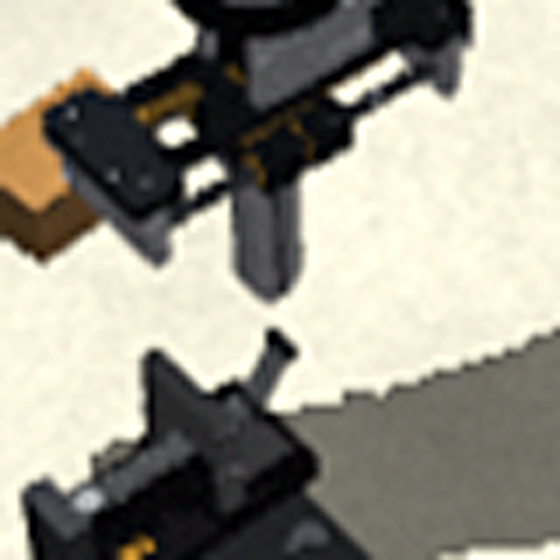

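Call:
jog_arm --rows '[0, 0, -0.012, 0, 0, 0, 1, 0, 0, -0.008, 0, 0, 0, 1, -0.001, 0, -0.006, 0, 0, 0, 1, -0.001, 0, -0.006, 0, 0, 0, 1, -0.001, 0, -0.006, 0, 0, 0, 1, -0.001, 0, -0.005, 0, 0, 0, 1, 0, 0, -0.002, 0, 0, 0, 1, 0, 0, 0, 0, 0, 0, 1]'

```text
time_s: 4.52
ee_pos: [0.5182, -0.1829, 0.134]
eef_rot: [1.368, 1.571, -0.185]
force: [1.5, -0.3, 0.3]
grip_width: 0.0006
```

```bash
python3 st.py; python3 - <<'E'
from h import *
im,d=snap('scene','scene5')
cv2.imwrite('pics/k6.png',cv2.convertScaleAbs(cv2.resize(im[95:175,280:360,::-1],None,fx=7,fy=7,interpolation=cv2.INTER_CUBIC),alpha=1.5))
E
```

```text
t4.52 p [ 518.2 -182.9  134. ] X [ 0. -0. -1.] Y [1.    0.018 0.   ] yawY 1.01 F [ 1.5 -0.3  0.3] w 0.6 q [-0.41  0.34  1.58  0.    1.22 -0.42]
```

View pics/k6.png

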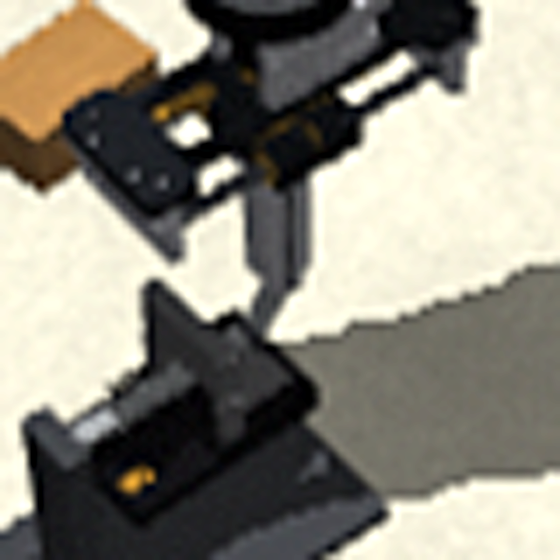

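Call:
jog_arm --rows '[0, 0, 0.02, 0, 0, 0, 1, 0, 0, 0.035, 0, 0, 0, 1, 0, 0, 0.03, 0, 0, 0, 1]'

```text
time_s: 4.82
ee_pos: [0.518, -0.1827, 0.2206]
eef_rot: [-2.039, 1.57, 2.691]
force: [0.9, 0.3, 0.8]
grip_width: 0.0
```

```bash
python3 st.py; python3 - <<'E'
from h import *
im,d=snap('scene','scene6')
cv2.imwrite('pics/k7.png',cv2.convertScaleAbs(cv2.resize(im[85:165,280:360,::-1],None,fx=7,fy=7,interpolation=cv2.INTER_CUBIC),alpha=1.5))
E
```

```text
t4.82 p [ 518.  -182.7  220.6] X [-0.001  0.    -1.   ] Y [ 1.     0.018 -0.001] yawY 1.02 F [0.9 0.3 0.8] w 0.0 q [-0.41  0.27  1.47  0.    1.4  -0.42]
```

View pics/k7.png

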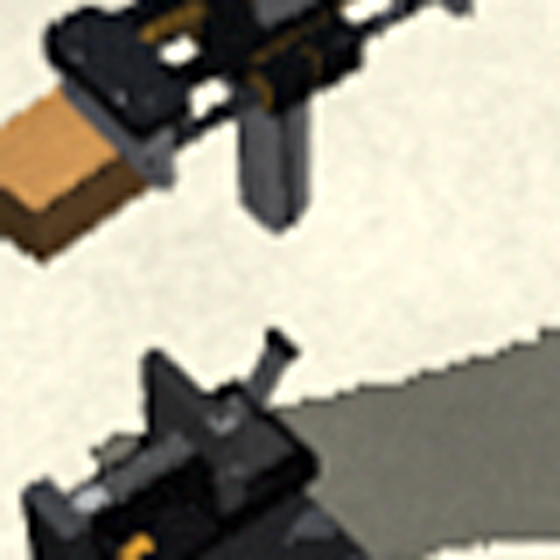

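```bash
python3 - <<'E'
from h import *
f=lambda x,y:(280+(x+.5)/7-.5,85+(y+.5)/7-.5)
for p in((275,330),(300,350),(287,340)): print('tip',ray('scene',*f(*p),.156).round(4))
print('fingercorner',ray('scene',*f(278,232),.2206).round(4),'left',ray('scene',*f(240,210),.2206).round(4),'right',ray('scene',*f(306,212),.2206).round(4))
z=np.load('pics/scene6.npz');W=pts('scene',z['d'])
for v in range(128,146): print(v,[ '%d/%d/%d'%tuple((W[v,u]*1e3).round()) if W[v,u,2]>.1 else '-' for u in range(313,326)])
E
```

```text
tip [ 0.5132 -0.1913  0.156 ]
tip [ 0.5113 -0.1746  0.156 ]
tip [ 0.5124 -0.1831  0.156 ]
fingercorner [ 0.51   -0.1909  0.2206] left [ 0.5156 -0.2119  0.2206] right [ 0.493  -0.1928  0.2206]
128 ['-', '-', '-', '-', '-', '-', '-', '-', '-', '-', '-', '-', '-']
129 ['-', '-', '-', '-', '-', '-', '-', '-', '-', '-', '-', '-', '-']
130 ['-', '-', '-', '-', '-', '-', '-', '-', '-', '-', '-', '-', '-']
131 ['-', '-', '-', '-', '-', '-', '-', '-', '-', '-', '-', '-', '-']
132 ['-', '-', '-', '-', '-', '514/-195/152', '513/-190/155', '-', '-', '-', '-', '-', '-']
133 ['-', '-', '-', '-', '-', '516/-192/151', '517/-186/157', '515/-183/159', '-', '-', '-', '-', '-']
134 ['-', '-', '-', '-', '-', '519/-189/151', '519/-183/157', '518/-178/160', '513/-180/155', '-', '-', '-', '-']
135 ['-', '-', '-', '-', '-', '520/-187/149', '518/-184/150', '517/-180/152', '519/-172/161', '513/-175/155', '-', '-', '-']
136 ['-', '-', '-', '-', '524/-187/147', '519/-189/141', '-', '518/-180/149', '518/-173/156', '514/-173/152', '-', '-', '-']
137 ['-', '-', '-', '-', '526/-185/144', '522/-184/143', '519/-183/14
[... 399 characters left out ...]
, '-', '-', '-', '-', '-', '-']
141 ['526/-210/100', '538/-186/132', '533/-186/129', '532/-182/132', '530/-180/132', '528/-177/133', '-', '-', '-', '-', '-', '-', '-']
142 ['541/-188/127', '541/-182/134', '537/-182/130', '534/-180/130', '531/-179/128', '529/-176/130', '-', '-', '-', '-', '-', '-', '-']
143 ['543/-184/128', '541/-181/129', '538/-180/129', '536/-178/128', '534/-174/131', '528/-177/124', '-', '-', '-', '-', '-', '-', '-']
144 ['546/-180/129', '543/-179/128', '541/-176/128', '538/-175/128', '531/-178/119', '-', '-', '-', '-', '-', '-', '-', '-']
145 ['563/-155/161', '545/-176/127', '539/-179/119', '537/-176/121', '527/-185/104', '524/-183/104', '-', '-', '-', '-', '-', '-', '-']
```

```bash
python3 - <<'E'
from h import *
def proj(n,p):
    m=ctrl.camera_model(n);K=np.array(m['K']);T=np.linalg.inv(np.array(m['extrinsics'])); q=T[:3,:3]@np.array(p)+T[:3,3]; return (K@q/q[2])[:2].round(1)
print(proj('scene',[.518,-.1827,.2206]),proj('scene',[.5305,-.1747,.2206]))
z=np.load('pics/scene6.npz');W=pts('scene',z['d'])
for v in range(96,124,1): print(v,[ '%d/%d/%d'%tuple((W[v,u]*1e3).round()) if W[v,u,2]>.1 else '-' for u in range(312,326)])
b=z['im'];cv2.imwrite('pics/k8.png',cv2.convertScaleAbs(cv2.resize(b[20:150,260:390,::-1],None,fx=5,fy=5,interpolation=cv2.INTER_CUBIC),alpha=1.8))
E
```

```text
[318.8 120.5] [317.1 123.9]
96 ['542/-179/343', '540/-176/344', '541/-170/349', '542/-163/355', '543/-157/361', '540/-156/360', '538/-154/360', '537/-151/362', '536/-147/365', '534/-146/364', '529/-148/360', '526/-147/359', '524/-146/358', '519/-148/353']
97 ['540/-182/335', '539/-178/338', '540/-171/344', '540/-166/349', '541/-160/353', '542/-154/359', '542/-149/363', '540/-147/363', '538/-146/363', '531/-150/355', '530/-147/357', '528/-145/358', '524/-146/354', '519/-147/350']
98 ['-', '540/-177/335', '549/-158/356', '547/-156/356', '544/-155/355', '544/-151/359', '541/-151/357', '539/-149/357', '537/-147/358', '533/-147/355', '531/-146/354', '525/-148/349', '523/-146/350', '520/-146/348']
99 ['-', '554/-156/357', '552/-155/356', '549/-154/355', '544/-156/351', '545/-150/356', '540/-151/352', '542/-145/358', '537/-147/354', '532/-149/349', '531/-145/351', '528/-145/349', '522/-148/343', '-']
100 ['559/-154/358', '557/-152/358', '554/-151/357', '549/-155/351', '-', '541/-156/345', '541/-151/349', '542/-145/354', '537/-147/350', '534/-147/348', '531/-146/347', '509/-171/313', '-', '-
[... 2864 characters left out ...]
68/262', '526/-169/258', '522/-171/254', '517/-172/249', '513/-173/246', '-', '-', '-']
117 ['-', '-', '-', '-', '-', '531/-173/254', '528/-173/252', '526/-169/254', '522/-170/251', '515/-174/242', '516/-168/248', '-', '-', '-']
118 ['-', '-', '-', '-', '-', '-', '-', '525/-171/247', '523/-169/248', '-', '-', '-', '-', '-']
119 ['-', '-', '-', '-', '-', '-', '-', '-', '-', '-', '-', '-', '-', '-']
120 ['-', '-', '-', '-', '-', '-', '-', '-', '-', '-', '-', '-', '-', '-']
121 ['-', '-', '-', '-', '-', '-', '-', '-', '-', '-', '-', '-', '-', '-']
122 ['-', '-', '-', '-', '-', '-', '-', '-', '-', '-', '-', '-', '-', '-']
123 ['-', '-', '-', '-', '-', '-', '-', '-', '-', '-', '-', '-', '-', '-']
```

View pics/k8.png

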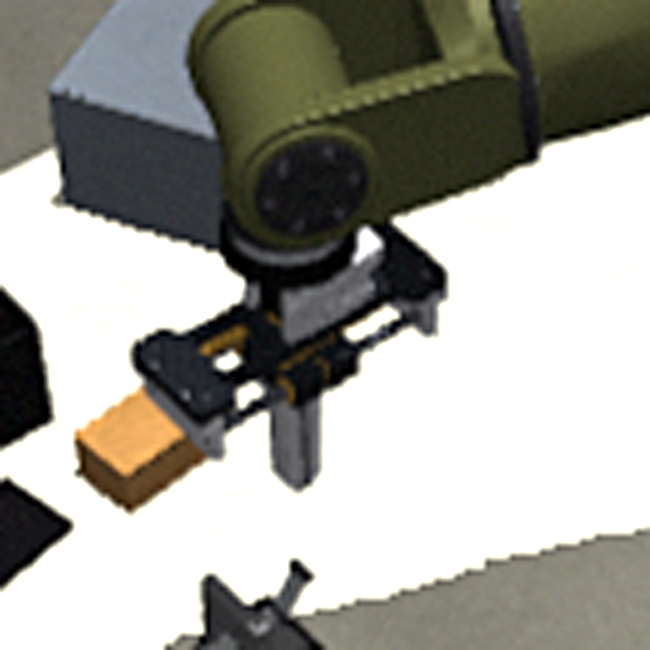

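```bash
python3 st.py; python3 - <<'E'
from h import *
im,d=snap('scene','scene7')
W=pts('scene',d)
print((d[116:130:2,312:328]).round(3))
b=im;cv2.imwrite('pics/k9.png',cv2.resize(b[95:145,290:350,::-1],None,fx=10,fy=10,interpolation=cv2.INTER_NEAREST))
im,d=snap('top','top7');cv2.imwrite('pics/k10.png',cv2.resize(im[110:260,320:450,::-1],None,fx=4,fy=4))
E
```

```text
t4.87 p [ 519.8 -183.5  227.1] X [ 0.008 -0.003 -1.   ] Y [1.    0.018 0.008] yawY 1.02 F [ 0.6 -0.1  5.8] w 0.6 q [-0.41  0.27  1.46  0.    1.41 -0.42]
[[1.649 1.649 1.651 1.653 1.653 1.304 1.307 1.306 1.319 1.313 1.649 1.649
  1.646 1.65  1.647 1.65 ]
 [1.646 1.642 1.652 1.646 1.644 1.641 1.65  1.648 1.646 1.643 1.646 1.643
  1.65  1.647 1.638 1.642]
 [1.645 1.641 1.64  1.635 1.64  1.642 1.637 1.635 1.634 1.638 1.642 1.64
  1.637 1.644 1.646 1.646]
 [1.633 1.628 1.633 1.637 1.637 1.634 1.64  1.631 1.632 1.633 1.632 1.63
  1.641 1.635 1.632 1.633]
 [1.631 1.631 1.632 1.628 1.626 1.628 1.627 1.623 1.628 1.624 1.627 1.62
  1.628 1.627 1.63  1.632]
 [1.624 1.623 1.624 1.619 1.62  1.62  1.621 1.621 1.618 1.626 1.617 1.628
  1.621 1.625 1.621 1.625]
 [1.622 1.618 1.618 1.621 1.614 1.62  1.613 1.611 1.614 1.619 1.618 1.616
  1.62  1.616 1.619 1.615]]
```

View pics/k9.png

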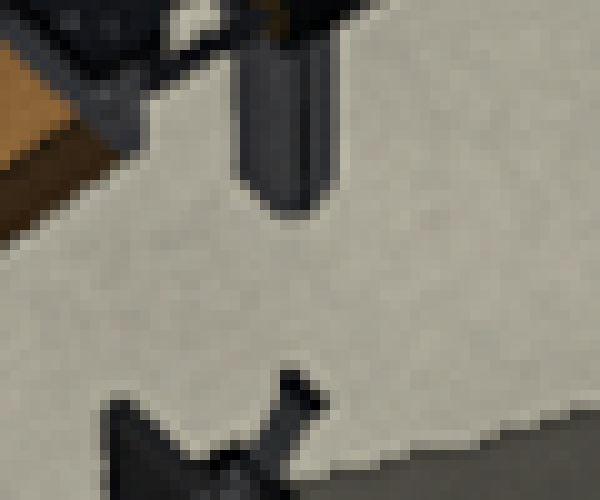

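View pics/k10.png

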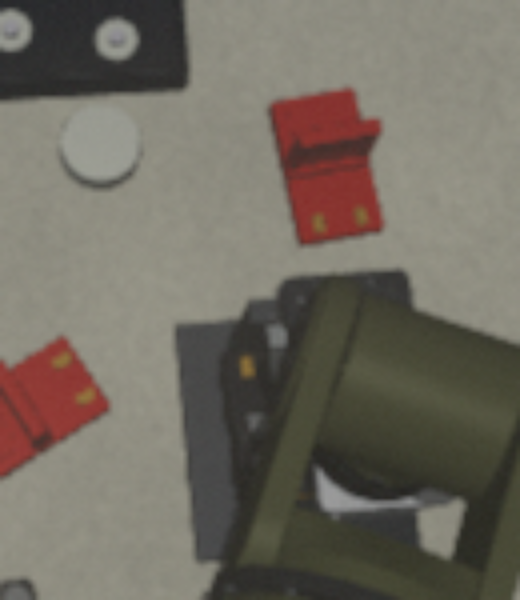

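The finger ends are visibly about 24 mm above the reported TCP, and the contact forces agree: nothing was touched at z 134 with the keeper's top at about 158. The keeper was therefore never really pressed, so I'll go lower.

Call:
jog_arm --rows '[0, 0, -0.03, 0, 0, 0, 1, 0, 0, -0.03, 0, 0, 0, 1, 0, 0, -0.015, 0, 0, 0, 1, 0, 0, -0.008, 0, 0, 0, 1, 0, 0, -0.006, 0, 0, 0, 1, 0, 0, -0.006, 0, 0, 0, 1, 0, 0, 0, 0, 0, 0, 1]'

```text
time_s: 5.55
ee_pos: [0.5177, -0.1826, 0.1228]
eef_rot: [-2.012, 1.569, 2.718]
force: [0.9, -0.5, -0.4]
grip_width: 0.0004
```

Call:
jog_arm --rows '[-0.001, 0, -0.006, 0, 0, 0, 1, -0.001, 0, -0.006, 0, 0, 0, 1, 0, 0, -0.002, 0, 0, 0, 1, 0, 0, 0, 0, 0, 0, 1]'

```text
time_s: 5.88
ee_pos: [0.5158, -0.1827, 0.1094]
eef_rot: [-2.003, 1.57, 2.727]
force: [-0.6, 0.1, -0.3]
grip_width: 0.0004
```

```bash
python3 st.py; python3 - <<'E'
from h import *
im,d=snap('scene','scene8')
b=im;cv2.imwrite('pics/k11.png',cv2.resize(b[105:165,290:350,::-1],None,fx=9,fy=9,interpolation=cv2.INTER_CUBIC))
E
```

```text
t5.88 p [ 515.8 -182.7  109.4] X [-0.001  0.001 -1.   ] Y [ 1.     0.018 -0.001] yawY 1.01 F [-0.6  0.1 -0.3] w 0.4 q [-0.41  0.37  1.61  0.    1.16 -0.42]
```

View pics/k11.png

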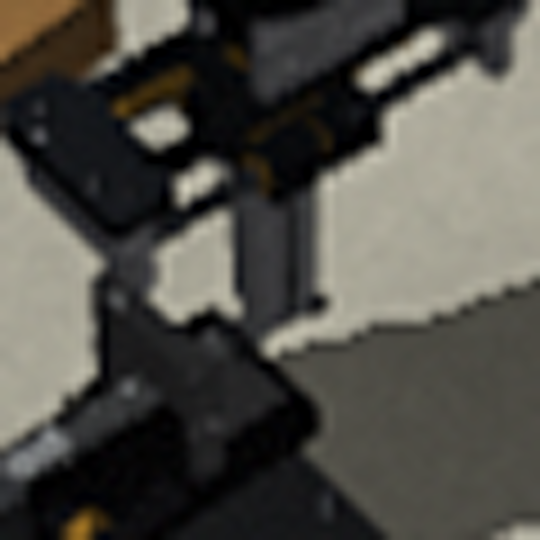

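Call:
jog_arm --rows '[0, 0, 0.03, 0, 0, 0, 1, 0, 0, 0.035, 0, 0, 0, 1, 0, 0, 0.025, 0, 0, 0, 0.5, 0, 0, 0, 0, 0, 0, 0.5, 0, 0, 0, 0, 0, 0, 0.5]'

```text
time_s: 6.35
ee_pos: [0.5167, -0.183, 0.2014]
eef_rot: [1.156, 1.568, -0.397]
force: [-0.7, 0.1, -0.0]
grip_width: 0.0171
```

```bash
python3 st.py; python3 - <<'E'
from h import *
im,d=snap('scene','scene9')
b=im;cv2.imwrite('pics/k12.png',cv2.resize(b[90:165,280:355,::-1],None,fx=8,fy=8,interpolation=cv2.INTER_CUBIC))
W=pts('scene',d)
m=(abs(W[...,0]-.564)<.03)&(abs(W[...,1]+.182)<.05)&(W[...,2]>.156)&(W[...,2]<.17); p=W[m];print('grip',np.median(p,0).round(4),p.min(0).round(3),p.max(0).round(3))
E
```

```text
t6.35 p [ 516.7 -183.   201.4] X [ 0.003 -0.001 -1.   ] Y [1.    0.018 0.002] yawY 1.01 F [-0.7  0.1 -0. ] w 17.1 q [-0.41  0.28  1.5   0.    1.36 -0.42]
grip [ 0.5695 -0.1811  0.16  ] [ 0.562 -0.212  0.156] [ 0.576 -0.15   0.166]
```

View pics/k12.png

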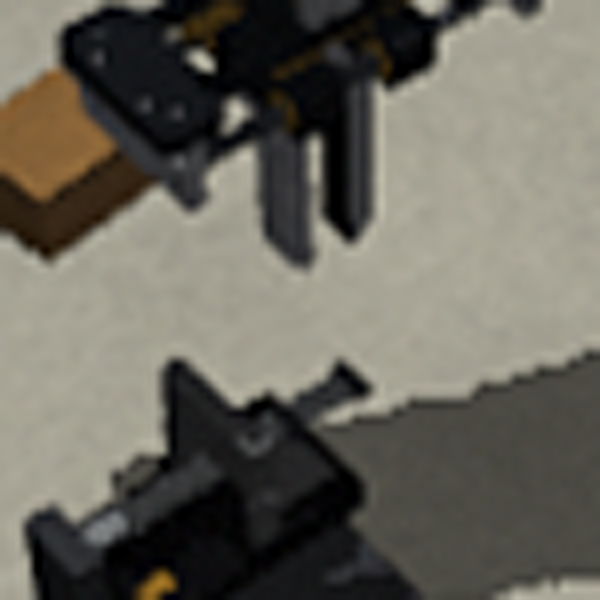

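Call:
jog_arm --rows '[0.026, 0, 0, 0, 0, 0, 0.4, 0.026, 0, 0, 0, 0, 0, 0.4, 0, 0, 0, 0, 0, 0, 0.4, 0, 0, -0.02, 0, 0, 0, 0.4, 0, 0, 0, 0, 0, 0, 0.4]'

```text
time_s: 6.82
ee_pos: [0.5666, -0.1822, 0.1755]
eef_rot: [-1.954, 1.564, 2.776]
force: [0.2, 0.3, -0.5]
grip_width: 0.0539
```

```bash
python3 st.py; python3 - <<'E'
from h import *
im,d=snap('scene','scene10')
b=im;cv2.imwrite('pics/k13.png',cv2.resize(b[90:165,270:345,::-1],None,fx=8,fy=8,interpolation=cv2.INTER_CUBIC))
W=pts('scene',d)
m=(abs(W[...,0]-.568)<.06)&(abs(W[...,1]+.182)<.025)&(W[...,2]>.17)&(W[...,2]<.26); p=W[m]
for lo,hi in((.5,.57),(.57,.64)):
    q=p[(p[:,0]>lo)&(p[:,0]<hi)]; print(len(q),np.percentile(q,3,axis=0).round(3),np.percentile(q,97,axis=0).round(3),q[:,2].min())
E
```

```text
t6.82 p [ 566.6 -182.2  175.5] X [-0.006  0.002 -1.   ] Y [ 1.     0.018 -0.006] yawY 1.03 F [ 0.2  0.3 -0.5] w 53.9 q [-0.37  0.41  1.39 -0.    1.35 -0.39]
91 [ 0.528 -0.189  0.2  ] [ 0.541 -0.169  0.259] 0.19662938438622857
77 [ 0.595 -0.188  0.205] [ 0.607 -0.168  0.258] 0.1992893155844475
```

View pics/k13.png

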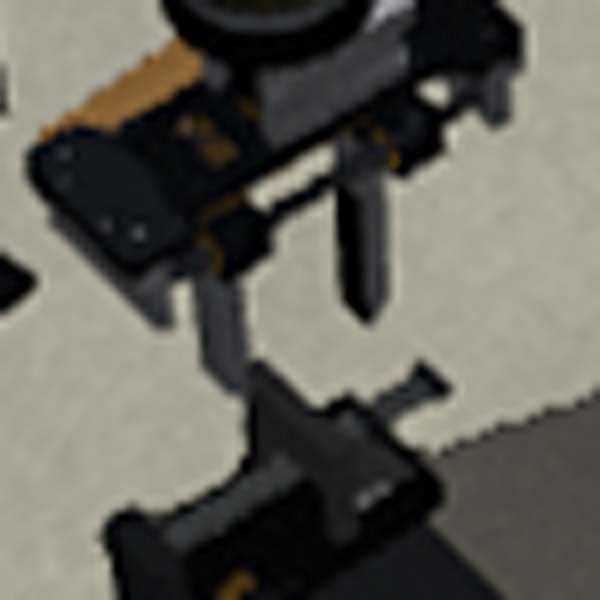

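Call:
jog_arm --rows '[0, -0.001, -0.02, 0, 0, 0, 0.4, 0, 0, -0.02, 0, 0, 0, 0.4, 0, 0, -0.015, 0, 0, 0, 0.4, 0, 0, -0.008, 0, 0, 0, 0.4, 0, 0, -0.003, 0, 0, 0, 0.4, 0, 0, 0, 0, 0, 0, 0.4]'

```text
time_s: 7.37
ee_pos: [0.568, -0.1838, 0.1143]
eef_rot: [-1.96, 1.57, 2.77]
force: [0.4, 0.8, 0.1]
grip_width: 0.0562
```

```bash
python3 st.py; python3 - <<'E'
from h import *
im,d=snap('scene','scene11')
b=im;cv2.imwrite('pics/k14.png',cv2.resize(b[90:165,270:345,::-1],None,fx=8,fy=8,interpolation=cv2.INTER_CUBIC))
E
```

```text
t7.37 p [ 568.  -183.8  114.3] X [-0.  0. -1.] Y [ 1.     0.018 -0.   ] yawY 1.01 F [0.4 0.8 0.1] w 56.2 q [-0.37  0.47  1.46 -0.    1.22 -0.39]
```

View pics/k14.png

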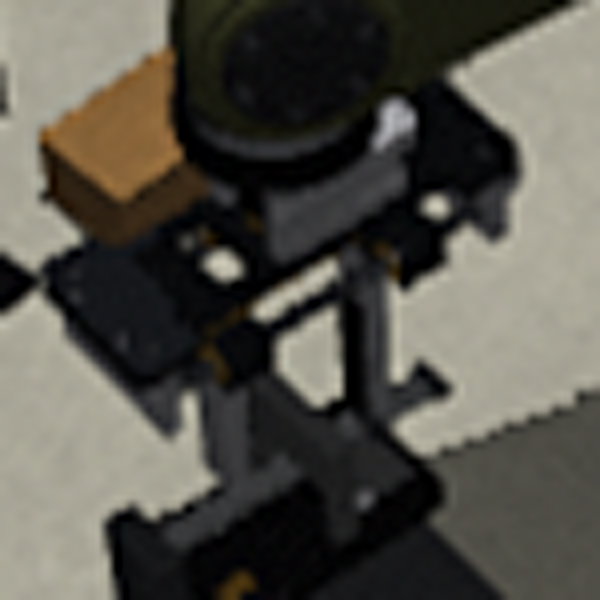

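Call:
jog_arm --rows '[0, 0, 0, 0, 0, 0, 1, 0, 0, 0, 0, 0, 0, 1, 0, 0, 0, 0, 0, 0, 1, 0, 0, 0, 0, 0, 0, 1, 0, 0, 0, 0, 0, 0, 1, 0, 0, 0, 0, 0, 0, 1, 0, 0, 0.004, 0, 0, 0, 1, 0, 0, 0.004, 0, 0, 0, 1]' --squeeze 40

```text
time_s: 8.08
ee_pos: [0.5679, -0.1837, 0.122]
eef_rot: [-1.985, 1.57, 2.745]
force: [-0.5, -0.4, -4.1]
grip_width: 0.0118
```

Call:
jog_arm --rows '[0, 0, 0.001, 0, 0, 0, 1, 0, 0, 0, 0, 0, 0, 1, 0, 0, 0, 0, 0, 0, 1]'

```text
time_s: 8.33
ee_pos: [0.5681, -0.1837, 0.1229]
eef_rot: [-2.005, 1.57, 2.725]
force: [-0.8, 1.0, -4.2]
grip_width: 0.0114
```

```bash
python3 st.py; python3 - <<'E'
from h import *
im,d=snap('scene','scene12')
b=im;cv2.imwrite('pics/k15.png',cv2.resize(b[90:165,270:345,::-1],None,fx=8,fy=8,interpolation=cv2.INTER_CUBIC))
E
```

```text
t8.33 p [ 568.1 -183.7  122.9] X [-0.  0. -1.] Y [ 1.     0.018 -0.   ] yawY 1.01 F [-0.8  1.  -4.2] w 11.4 q [-0.37  0.46  1.45  0.    1.24 -0.39]
```

View pics/k15.png

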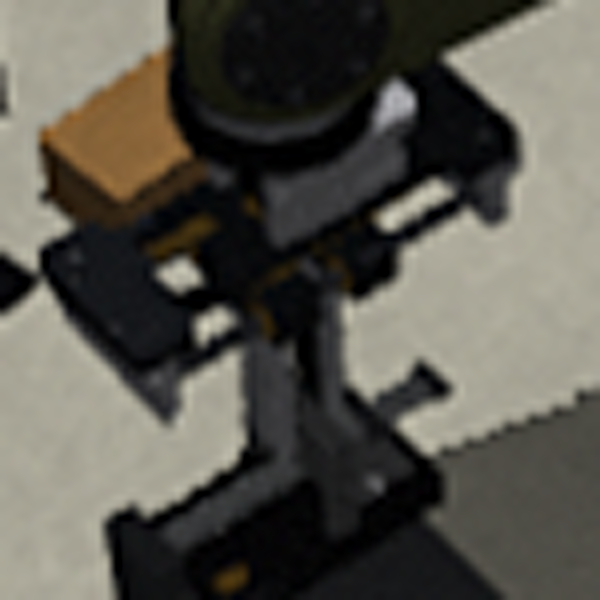

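Call:
jog_arm --rows '[-0.01, 0, 0, 0, 0, 0, 1, -0.02, 0, 0, 0, 0, 0, 1, -0.02, -0.001, 0, 0, 0, 0, 1, -0.02, 0, 0, 0, 0, 0, 1, -0.02, 0, 0, 0, 0, 0, 1, -0.02, -0.001, 0, 0, 0, 0, 1, -0.02, 0, 0, 0, 0, 0, 1, -0.02, 0, 0, 0, 0, 0, 1]'

```text
time_s: 9.05
ee_pos: [0.4171, -0.1857, 0.123]
eef_rot: [-2.024, 1.571, 2.706]
force: [-0.0, -1.0, -3.5]
grip_width: 0.0118
```

Call:
jog_arm --rows '[-0.01, 0, 0, 0, 0, 0, 1, 0, 0, 0, 0, 0, 0, 1, 0, 0, 0, 0, 0, 0, 1]'

```text
time_s: 9.3
ee_pos: [0.4086, -0.186, 0.1235]
eef_rot: [1.14, 1.57, -0.414]
force: [0.1, -0.5, -4.3]
grip_width: 0.0118
```

```bash
python3 st.py; python3 - <<'E'
from h import *
im,d=snap('scene','scene13')
b=im;cv2.imwrite('pics/k16.png',cv2.resize(b[90:190,270:390,::-1],None,fx=6,fy=6,interpolation=cv2.INTER_CUBIC))
E
```

```text
t9.30 p [ 408.6 -186.   123.5] X [ 0.001 -0.    -1.   ] Y [1.    0.017 0.001] yawY 0.98 F [ 0.1 -0.5 -4.3] w 11.8 q [-0.51  0.14  1.87  0.    1.14 -0.53]
```

View pics/k16.png

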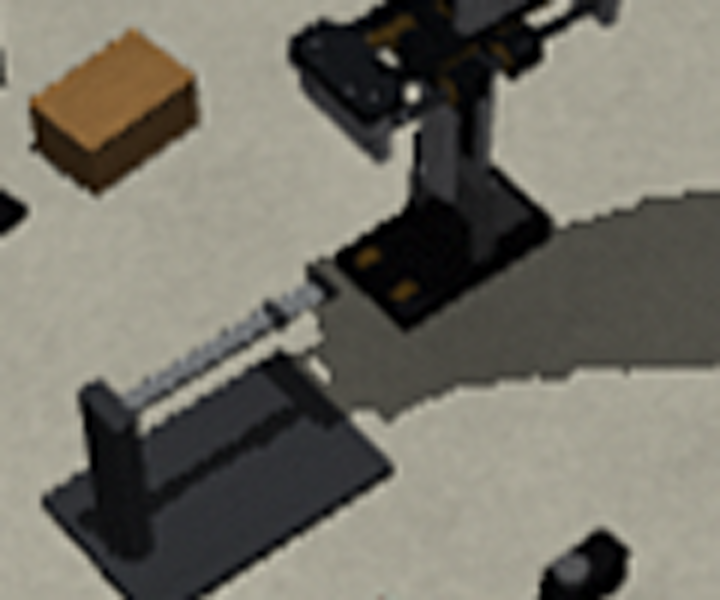

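Call:
jog_arm --rows '[0, 0.02, 0.008, 0, 0, 0, 1, 0, 0.034, 0.006, 0, 0, 0, 1, 0, 0.036, 0, 0, 0, 0.5, 1, 0, 0.036, 0, 0, 0, 0.5, 1, 0, 0.036, 0, 0, 0, 0.5, 1, 0, 0.036, 0, 0, 0, 0.5, 1, 0, 0.036, 0, 0, 0, 0.5, 1, 0, 0.036, 0, 0, 0, 0.3, 1]'

```text
time_s: 10.02
ee_pos: [0.4086, 0.0864, 0.1373]
eef_rot: [1.727, 1.57, 0.223]
force: [0.4, -0.9, -4.0]
grip_width: 0.012
```

Call:
jog_arm --rows '[0, 0.036, 0, 0, 0, 0, 1, 0, 0.036, 0, 0, 0, 0, 1, 0, 0.036, 0, 0, 0, 0, 1, 0, 0.025, 0, 0, 0, 0, 1, 0, 0.011, 0, 0, 0, 0, 1, 0, 0, 0, 0, 0, 0, 1, 0, 0, 0, 0, 0, 0, 1]'

```text
time_s: 10.6
ee_pos: [0.4083, 0.2283, 0.1368]
eef_rot: [-0.983, 1.57, -2.486]
force: [-0.1, 0.4, -4.6]
grip_width: 0.0121
```

```bash
python3 st.py; python3 - <<'E'
from h import *
im,d=snap('scene','scene14'); im2,d2=snap('top','top14')
a=cv2.resize(im[150:310,325:525,::-1],None,fx=2.5,fy=2.5);b=cv2.resize(im2[155:315,180:300,::-1],None,fx=2.5,fy=2.5)
cv2.imwrite('pics/k17.png',np.hstack([a,b]))
E
```

```text
t10.60 p [408.3 228.3 136.8] X [-0.001 -0.    -1.   ] Y [ 0.998  0.068 -0.001] yawY 3.88 F [-0.1  0.4 -4.6] w 12.1 q [ 0.43  0.16  1.8  -0.    1.18  0.36]
```

View pics/k17.png

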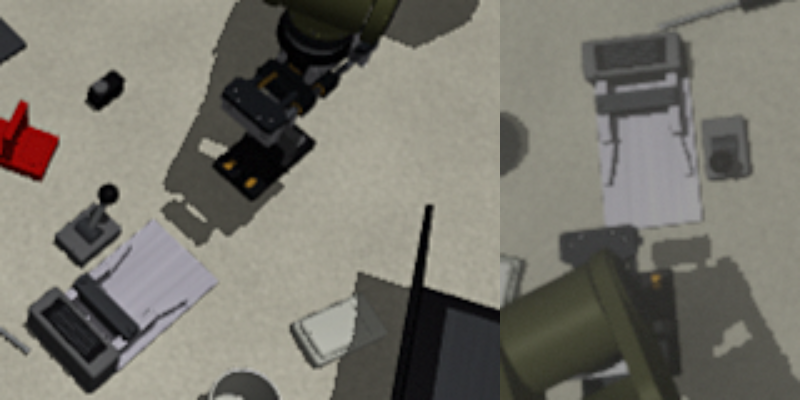

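Call:
jog_arm --rows '[0.02, 0.001, -0.01, 0, 0, 0, 1, 0.03, 0.002, -0.015, 0, 0, 0, 1, 0.03, 0.002, -0.02, 0, 0, 0, 1, 0.02, 0.001, -0.02, 0, 0, 0, 1, 0.005, 0, -0.015, 0, 0, 0, 1, 0, 0, -0.01, 0, 0, 0, 1, 0, 0, -0.004, 0, 0, 0, 1, 0, 0, 0, 0, 0, 0, 1]'

```text
time_s: 11.37
ee_pos: [0.5128, 0.2333, 0.0433]
eef_rot: [-0.905, 1.57, -2.41]
force: [-0.9, 0.2, -4.2]
grip_width: 0.0116
```

```bash
python3 st.py; python3 - <<'E'
from h import *
im,d=snap('scene','scene15'); im2,d2=snap('top','top15')
a=cv2.resize(im[195:315,325:445,::-1],None,fx=5,fy=5,interpolation=cv2.INTER_CUBIC)
cv2.imwrite('pics/k18.png',cv2.convertScaleAbs(a,alpha=1.5))
E
```

```text
t11.37 p [512.8 233.3  43.3] X [-0.001 -0.001 -1.   ] Y [ 0.998  0.066 -0.001] yawY 3.77 F [-0.9  0.2 -4.2] w 11.6 q [ 0.36  0.48  1.62 -0.    1.04  0.3 ]
```

View pics/k18.png

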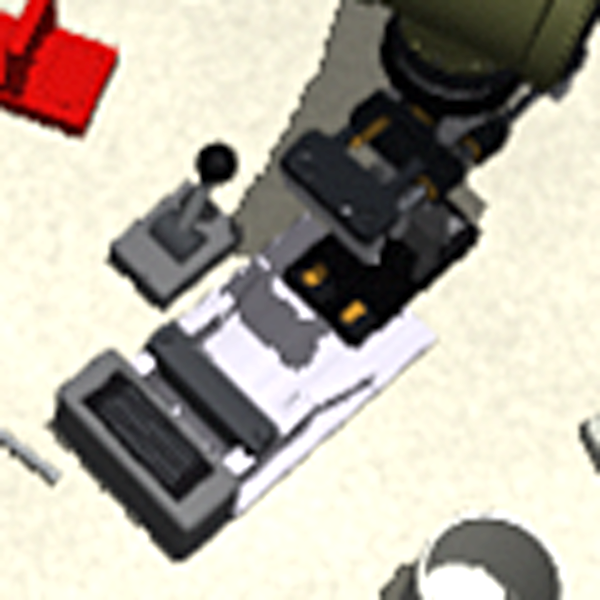

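```bash
python3 - <<'E'
from h import *
f=lambda x,y:(325+(x+.5)/5-.5,195+(y+.5)/5-.5)
for z in(.027,):
  for p in((284,272),(358,346),(314,277),(353,313)): print(z,p,(ray('scene',*f(*p),z)*1e3).round(1))
# slab front-left corner & L edge, at z=8
print('slabL',(ray('scene',*f(437,343),.008)*1e3).round(1),(ray('scene',*f(237,518),.008)*1e3).round(1))
z=np.load('pics/scene15.npz');W=pts('scene',z['d'])
for p in((330,300),(350,325),(310,262)):
  u,v=f(*p);print((W[int(round(v)),int(round(u))]*1e3).round(0))
m=(W[...,0]>.53)&(W[...,0]<.58)&(abs(W[...,1]-.237)<.025)&(W[...,2]>.018)&(W[...,2]<.05);print('tongue top z',np.median(W[m][:,2]),m.sum(), W[m].max(0))
E
```

```text
0.027 (284, 272) [577.2 208.4  27. ]
0.027 (358, 346) [574.1 271.8  27. ]
0.027 (314, 277) [564.9 222.   27. ]
0.027 (353, 313) [562.1 254.1  27. ]
slabL [527.4 294.8   8. ] [694.8 304.5   8. ]
[565. 239.  21.]
[567. 260.  24.]
[556. 211.  19.]
tongue top z 0.021934035532890972 197 [0.5757033  0.26152724 0.02856349]
```

```bash
python3 - <<'E'
from h import *
z=np.load('pics/scene15.npz');W=pts('scene',z['d'])
im=z['im'].astype(int)
m=(W[...,0]>.53)&(W[...,0]<.573)&(abs(W[...,1]-.238)<.028)&(W[...,2]>.014)&(W[...,2]<.05)
p=W[m];A=np.c_[p[:,0]-.553,p[:,1]-.238,np.ones(len(p))]
k,r,_,_=np.linalg.lstsq(A,p[:,2],rcond=None);print(k,len(p),np.std(p[:,2]-A@k))
z0=np.load('pics/scene0.npz');W0=pts('scene',z0['d'])
q=W0[(W0[...,0]>.54)&(W0[...,0]<.6)&(abs(W0[...,1]-.238)<.03)&(abs(W0[...,2])<.02)];print('slab z scene',np.median(q[:,2]))
E
```

```text
[-0.01019383 -0.01268323  0.02151202] 238 0.002568446783768936
slab z scene 0.006152770408444086
```

Call:
jog_arm --rows '[0.01, 0.0017, 0, 0, 0, 0, 1, 0.015, 0.001, 0, 0, 0, 0, 1, 0.015, 0.001, 0, 0, 0, 0, 1, 0.01, 0.0007, 0, 0, 0, 0, 1, 0.005, 0.0003, 0, 0, 0, 0, 1, 0, 0, 0, 0, 0, 0, 1]'

```text
time_s: 11.97
ee_pos: [0.5687, 0.2388, 0.0436]
eef_rot: [1.856, 1.57, 0.351]
force: [0.8, -0.5, -4.1]
grip_width: 0.0118
```

```bash
python3 st.py; python3 - <<'E'
from h import *
im,d=snap('scene','scene16')
a=cv2.resize(im[195:315,325:445,::-1],None,fx=5,fy=5,interpolation=cv2.INTER_CUBIC)
cv2.imwrite('pics/k19.png',cv2.convertScaleAbs(a,alpha=1.5))
E
```

```text
t11.97 p [568.7 238.8  43.6] X [ 0.001  0.    -1.   ] Y [0.998 0.066 0.001] yawY 3.80 F [ 0.8 -0.5 -4.1] w 11.8 q [0.34 0.59 1.45 0.   1.1  0.27]
```

View pics/k19.png

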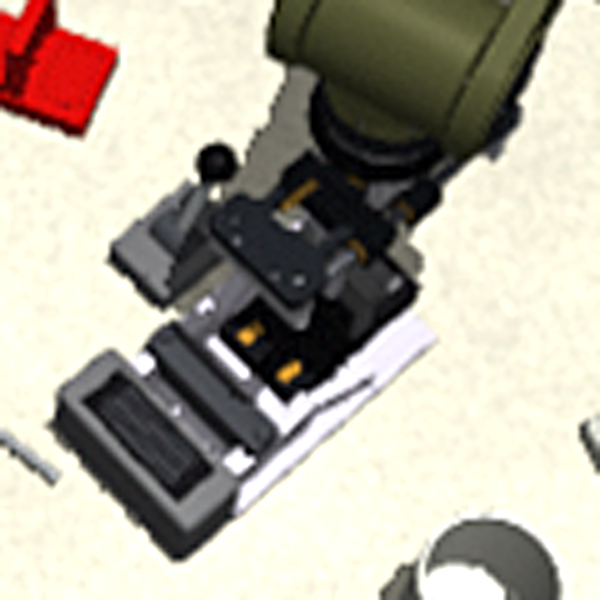

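Call:
jog_arm --rows '[0.008, 0.0005, 0, 0, 0, 0, 1, 0.008, 0.0005, 0, 0, 0, 0, 1, 0.008, 0.0005, 0, 0, 0, 0, 1, 0.008, 0.0005, 0, 0, 0, 0, 1, 0.004, 0.0003, 0, 0, 0, 0, 1, 0, 0, 0, 0, 0, 0, 1]'

```text
time_s: 12.52
ee_pos: [0.6046, 0.2412, 0.0432]
eef_rot: [1.798, 1.571, 0.294]
force: [-0.1, -0.4, -4.3]
grip_width: 0.0118
```

```bash
python3 st.py; python3 - <<'E'
from h import *
im,d=snap('scene','scene17')
a=cv2.resize(im[195:315,325:445,::-1],None,fx=5,fy=5,interpolation=cv2.INTER_CUBIC)
cv2.imwrite('pics/k20.png',cv2.convertScaleAbs(a,alpha=1.5))
E
```

```text
t12.52 p [604.6 241.2  43.2] X [ 0.  0. -1.] Y [0.998 0.066 0.   ] yawY 3.81 F [-0.1 -0.4 -4.3] w 11.8 q [ 0.32  0.66  1.34 -0.    1.15  0.26]
```

View pics/k20.png

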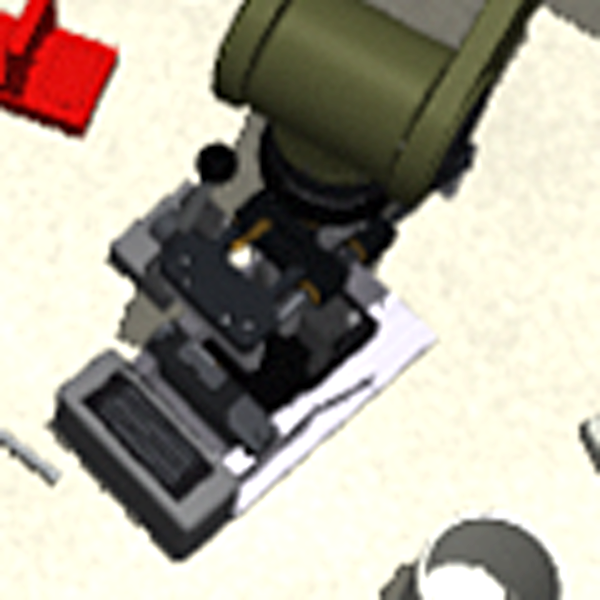

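Call:
jog_arm --rows '[0.008, 0.0005, 0, 0, 0, 0, 1, 0.008, 0.0005, 0, 0, 0, 0, 1, 0.006, 0.0004, 0, 0, 0, 0, 1, 0.004, 0.0003, 0, 0, 0, 0, 1, 0, 0, 0, 0, 0, 0, 1]'

```text
time_s: 12.98
ee_pos: [0.6305, 0.2429, 0.0431]
eef_rot: [1.767, 1.571, 0.263]
force: [-1.2, 0.2, -3.2]
grip_width: 0.0118
```

Call:
jog_arm --rows '[0.0015, 0.0001, 0, 0, 0, 0, 1, 0.0015, 0.0001, 0, 0, 0, 0, 1, 0, 0, 0, 0, 0, 0, 1]'

```text
time_s: 13.23
ee_pos: [0.6332, 0.2431, 0.0432]
eef_rot: [1.784, 1.571, 0.28]
force: [0.3, -0.5, -4.4]
grip_width: 0.0119
```

Call:
jog_arm --rows '[0.001, 0.0001, 0, 0, 0, 0, 1, 0.001, 0.0001, 0, 0, 0, 0, 1, 0, 0, 0, 0, 0, 0, 1]'

```text
time_s: 13.48
ee_pos: [0.6353, 0.2433, 0.0432]
eef_rot: [1.583, 1.571, 0.079]
force: [0.4, -0.1, -3.3]
grip_width: 0.0113
```

```bash
python3 st.py
```

```text
t13.48 p [635.3 243.3  43.2] X [ 0.  0. -1.] Y [0.998 0.067 0.   ] yawY 3.81 F [ 0.4 -0.1 -3.3] w 11.3 q [ 0.31  0.72  1.23 -0.    1.19  0.25]
```

Call:
jog_arm --rows '[0.001, 0.0001, 0, 0, 0, 0, 1, 0.001, 0.0001, 0, 0, 0, 0, 1, 0, 0, 0, 0, 0, 0, 1]'

```text
time_s: 13.73
ee_pos: [0.6364, 0.2435, 0.0431]
eef_rot: [-1.482, 1.568, -2.986]
force: [-6.5, -0.9, -0.8]
grip_width: 0.0116
```

Call:
jog_arm --rows '[0.001, 0.0001, 0, 0, 0, 0, 1, 0, 0, 0, 0, 0, 0, 1]'

```text
time_s: 13.9
ee_pos: [0.6366, 0.2436, 0.043]
eef_rot: [-1.462, 1.566, -2.966]
force: [-11.3, -1.4, 2.1]
grip_width: 0.0115
```

Call:
jog_arm --rows '[0.001, 0.0001, 0, 0, 0, 0, 1, 0, 0, 0, 0, 0, 0, 1]'

```text
time_s: 14.07
ee_pos: [0.6368, 0.2436, 0.043]
eef_rot: [-1.452, 1.564, -2.956]
force: [-18.8, -2.5, 5.5]
grip_width: 0.0117
```

```bash
python3 st.py
```

```text
t14.07 p [636.8 243.6  43. ] X [-0.006 -0.001 -1.   ] Y [ 0.998  0.067 -0.006] yawY 3.83 F [-18.8  -2.5   5.5] w 11.7 q [0.31 0.73 1.22 0.   1.2  0.24]
```

Call:
jog_arm --rows '[-0.0018, -0.0001, 0, 0, 0, 0, 1, 0, 0, -0.001, 0, 0, 0, 1, 0, 0, -0.0005, 0, 0, 0, 1, 0, 0, 0, 0, 0, 0, 1]'

```text
time_s: 14.4
ee_pos: [0.6364, 0.2436, 0.0424]
eef_rot: [-1.457, 1.568, -2.961]
force: [-12.9, -2.4, 8.1]
grip_width: 0.0118
```

```bash
python3 st.py
```

```text
t14.40 p [636.4 243.6  42.4] X [-0.002 -0.    -1.   ] Y [ 0.998  0.067 -0.002] yawY 3.82 F [-12.9  -2.4   8.1] w 11.8 q [0.31 0.72 1.23 0.   1.19 0.24]
```

Call:
jog_arm --rows '[-0.001, 0, 0.0005, 0, 0, 0, 1, 0, 0, 0, 0, 0, 0, 1, 0, 0, 0, 0, 0, 0, 0.6, 0, 0, 0, 0, 0, 0, 0.6, 0, 0, 0, 0, 0, 0, 0.6, 0, 0, 0, 0, 0, 0, 0.6]'

```text
time_s: 14.9
ee_pos: [0.6368, 0.2436, 0.0425]
eef_rot: [1.743, 1.57, 0.239]
force: [0.5, 0.8, -0.0]
grip_width: 0.0351
```

```bash
python3 st.py
```

```text
t14.90 p [636.8 243.6  42.5] X [ 0.001  0.    -1.   ] Y [0.998 0.066 0.001] yawY 3.81 F [ 0.5  0.8 -0. ] w 35.1 q [ 0.31  0.72  1.23 -0.    1.19  0.25]
```

Released with no force on the tool. I'll rise straight up, then look.

Call:
jog_arm --rows '[0, 0, 0.015, 0, 0, 0, 0.6, 0, 0, 0.03, 0, 0, 0, 0.6, 0, 0, 0.035, 0, 0, 0, 0.6, -0.025, 0, 0.025, 0, 0, 0, 0.6, -0.04, 0, 0.01, 0, 0, 0, 1, -0.04, -0.005, 0, 0, 0, 0, 1, -0.04, -0.005, 0, 0, 0, 0, 1, -0.02, 0, 0, 0, 0, 0, 1]'

```text
time_s: 15.57
ee_pos: [0.4682, 0.2331, 0.1576]
eef_rot: [1.961, 1.57, 0.457]
force: [1.1, 0.8, 0.5]
grip_width: 0.0142
```

```bash
python3 st.py; python3 - <<'E'
from h import *
im,d=snap('scene','scene18');im2,d2=snap('top','top18')
a=cv2.resize(im[195:315,325:445,::-1],None,fx=4,fy=4,interpolation=cv2.INTER_CUBIC)
b=cv2.resize(im2[155:275,200:280,::-1],None,fx=4,fy=4,interpolation=cv2.INTER_CUBIC)
cv2.imwrite('pics/k21.png',cv2.convertScaleAbs(np.hstack([a,b]),alpha=1.5))
for n,dd in(('scene',d),('top',d2)):
    W=pts(n,dd)
    m=(abs(W[...,0]-.637)<.03)&(abs(W[...,1]-.243)<.045)&(W[...,2]>.078)&(W[...,2]<.1);p=W[m]
    print(n,'grip',len(p),np.median(p,0).round(4),p.min(0).round(3),p.max(0).round(3)) if len(p) else 0
E
```

```text
t15.57 p [468.2 233.1 157.6] X [ 0.  0. -1.] Y [0.998 0.067 0.   ] yawY 3.84 F [1.1 0.8 0.5] w 14.2 q [0.39 0.26 1.63 0.   1.25 0.32]
scene grip 92 [0.6377 0.246  0.0842] [0.631 0.214 0.079] [0.645 0.275 0.09 ]
top grip 95 [0.6364 0.2382 0.0851] [0.63  0.212 0.079] [0.644 0.269 0.091]
```

View pics/k21.png

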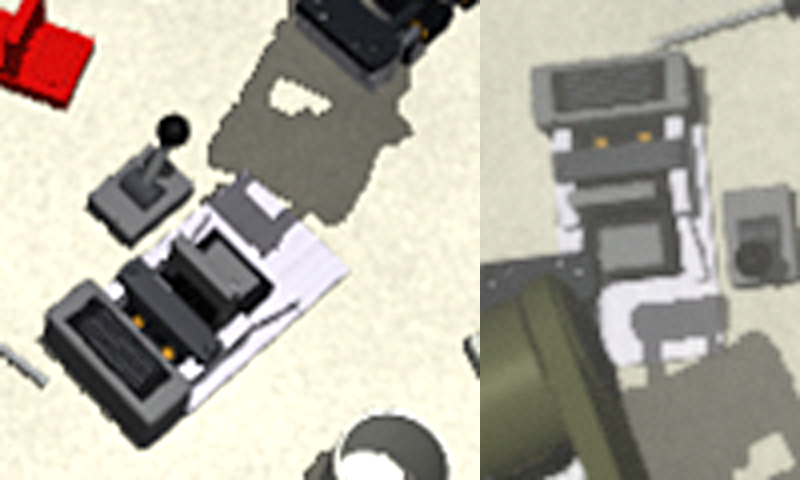

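The cartridge sits home: its contacts show past the bar at (140,322) and (167,353), and the tongue is at the housing. Now the lever.

Call:
jog_arm --rows '[0.022, -0.029, 0, 0, 0, 0, 1, 0.022, -0.029, 0, 0, 0, 0, 1, 0.022, -0.029, 0, 0, 0, 0, 1, 0, 0, -0.03, 0, 0, 0, 1, 0, 0, -0.035, 0, 0, 0, 1, 0, 0, -0.03, 0, 0, 0, 1, 0, 0, -0.01, 0, 0, 0, 1, 0, 0, 0, 0, 0, 0, 1]'

```text
time_s: 16.33
ee_pos: [0.5368, 0.1462, 0.05]
eef_rot: [-1.425, 1.567, -2.93]
force: [-0.4, 0.7, 0.6]
grip_width: 0.0005
```

```bash
python3 st.py; python3 - <<'E'
from h import *
im,d=snap('scene','scene19')
a=cv2.resize(im[195:295,325:445,::-1],None,fx=5,fy=5,interpolation=cv2.INTER_CUBIC)
cv2.imwrite('pics/k22.png',cv2.convertScaleAbs(a,alpha=1.5))
E
```

```text
t16.33 p [536.8 146.2  50. ] X [-0.004 -0.001 -1.   ] Y [ 0.998  0.066 -0.004] yawY 3.80 F [-0.4  0.7  0.6] w 0.5 q [ 0.2   0.46  1.63 -0.    1.05  0.13]
```

View pics/k22.png

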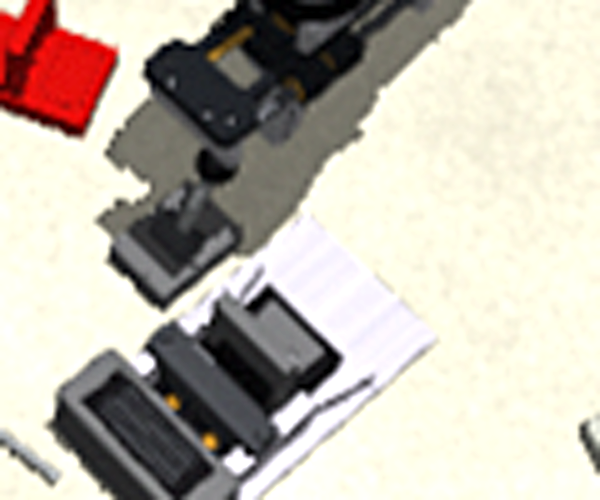

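Call:
jog_arm --rows '[0.01, 0.001, 0, 0, 0, 0, 1, 0.012, 0.001, 0, 0, 0, 0, 1, 0.012, 0.001, 0, 0, 0, 0, 1, 0.012, 0.001, 0, 0, 0, 0, 1, 0.012, 0.001, 0, 0, 0, 0, 1, 0.012, 0.0005, 0, 0, 0, 0, 1, 0.006, 0.0005, 0, 0, 0, 0, 1, 0, 0, 0, 0, 0, 0, 1]'

```text
time_s: 17.05
ee_pos: [0.615, 0.1528, 0.0539]
eef_rot: [1.682, 1.568, 0.178]
force: [0.4, 0.0, 0.1]
grip_width: 0.0004
```

Call:
jog_arm --rows '[0.004, 0.0003, 0, 0, 0, 0, 1, 0.002, 0, 0, 0, 0, 0, 1, 0, 0, 0, 0, 0, 0, 1]'

```text
time_s: 17.3
ee_pos: [0.6196, 0.153, 0.0526]
eef_rot: [1.71, 1.57, 0.205]
force: [-0.5, 0.1, 0.3]
grip_width: 0.0007
```

```bash
python3 st.py; python3 - <<'E'
from h import *
im,d=snap('scene','scene20')
a=cv2.resize(im[195:295,325:445,::-1],None,fx=5,fy=5,interpolation=cv2.INTER_CUBIC)
cv2.imwrite('pics/k23.png',cv2.convertScaleAbs(a,alpha=1.5))
E
```

```text
t17.30 p [619.6 153.   52.6] X [ 0.001  0.    -1.   ] Y [0.998 0.067 0.001] yawY 3.82 F [-0.5  0.1  0.3] w 0.7 q [0.18 0.62 1.38 0.   1.15 0.12]
```

View pics/k23.png

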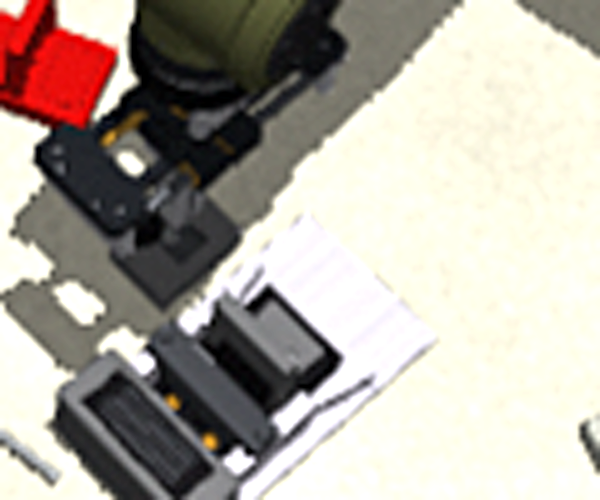

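Call:
jog_arm --rows '[0.002, 0, -0.003, 0, 0, 0, 1, 0.002, 0, 0, 0, 0, 0, 1, 0.002, 0, 0, 0, 0, 0, 1, 0, 0, 0, 0, 0, 0, 1]'

```text
time_s: 17.68
ee_pos: [0.6213, 0.153, 0.0488]
eef_rot: [-1.543, 1.56, -3.047]
force: [-32.6, -1.1, 17.9]
grip_width: 0.0008
```

Call:
jog_arm --rows '[0.002, 0, 0, 0, 0, 0, 1, 0, 0, 0, 0, 0, 0, 1]'

```text
time_s: 17.85
ee_pos: [0.6215, 0.153, 0.0486]
eef_rot: [-1.538, 1.556, -3.042]
force: [-46.9, -2.7, 24.8]
grip_width: 0.0002
```

Call:
jog_arm --rows '[0.002, 0, 0, 0, 0, 0, 1, 0, 0, 0, 0, 0, 0, 1]'

```text
time_s: 18.02
ee_pos: [0.6217, 0.153, 0.0486]
eef_rot: [-1.537, 1.551, -3.04]
force: [-61.9, -4.0, 32.8]
grip_width: 0.0005
```

The lever is at its hard stop, so I'm backing off.

Call:
jog_arm --rows '[-0.01, 0, 0, 0, 0, 0, 1, -0.025, 0, 0, 0, 0, 0, 1, -0.03, 0, 0.01, 0, 0, 0, 1, -0.03, 0, 0.03, 0, 0, 0, 1, -0.03, 0, 0.03, 0, 0, 0, 1, -0.03, 0, 0.03, 0, 0, 0, 1, -0.03, 0, 0.02, 0, 0, 0, 1, 0, 0, 0, 0, 0, 0, 1]'

```text
time_s: 18.68
ee_pos: [0.4442, 0.1534, 0.172]
eef_rot: [1.785, 1.564, 0.282]
force: [-0.4, 0.6, 0.7]
grip_width: 0.0005
```

```bash
python3 st.py; python3 - <<'E'
from h import *
im,d=snap('scene','scene21');im2,d2=snap('top','top21')
a=cv2.resize(im[195:315,325:445,::-1],None,fx=4,fy=4,interpolation=cv2.INTER_CUBIC)
b=cv2.resize(im2[155:275,200:280,::-1],None,fx=4,fy=4,interpolation=cv2.INTER_CUBIC)
cv2.imwrite('pics/k24.png',cv2.convertScaleAbs(np.hstack([a,b]),alpha=1.5))
cv2.imwrite('pics/s21.png',im[:,:,::-1])
for n,dd in(('scene',d),('top',d2)):
    W=pts(n,dd)
    m=(abs(W[...,0]-.637)<.03)&(abs(W[...,1]-.243)<.045)&(W[...,2]>.078)&(W[...,2]<.1);p=W[m]
    k=np.polyfit(p[:,1],p[:,0],1)
    print(n,'grip',np.median(p,0).round(4),'yaw',np.degrees(np.arctan(-k[0])))
    m=(abs(W[...,0]-.63)<.08)&(abs(W[...,1]-.148)<.03)&(W[...,2]>.07)&(W[...,2]<.12);print('knob',np.median(W[m],0).round(4),m.sum())
E
```

```text
t18.68 p [444.2 153.4 172. ] X [ 0.006  0.002 -1.   ] Y [0.998 0.068 0.006] yawY 3.87 F [-0.4  0.6  0.7] w 0.5 q [0.25 0.13 1.76 0.   1.25 0.19]
scene grip [0.6377 0.2443 0.0836] yaw 4.01406995263413
knob [0.6489 0.155  0.0898] 63
top grip [0.636  0.2399 0.0853] yaw 3.737844580745627
knob [0.6447 0.1483 0.0923] 68
```

View pics/k24.png

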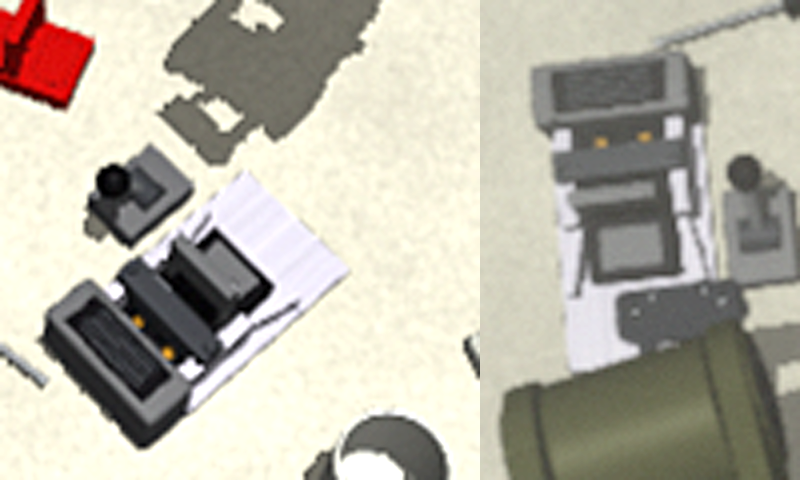

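View pics/s21.png

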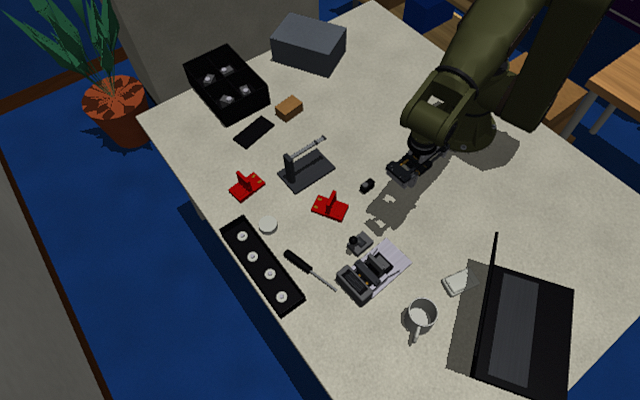

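The knob is now at about x 0.647 m, and I expected 0.6475 when fully over. The cartridge is still home, the bystanders haven't moved, and the arm is clear.

```bash
python3 - <<'E'
from station import ctrl
print(ctrl.hand_in())
E
```

```text
the job is handed in; nothing more can be done
None
```

The battery cartridge is in the dock, fully home against the back stop, and the lever is thrown all the way over. I handed the job in at about 19 s of the 64 s allowed; it gives no verdict, so these are my own checks.

**What I did:**
- **Keeper:** my first two presses missed because the finger ends sit about 24 mm above the reported tool point. The third press snapped it open, with the cartridge still hanging within about 1 mm of its starting place.
- **Cartridge:** I drew it about 160 mm off the hook by its handle, carried it level and slid it under the bar. Resistance rose to about 19 N at the stop. I then lowered it onto the slab and let go, with no force left on the tool.
- **Lever:** I pushed the knob over until it met its hard stop, then drew the arm clear.

**Last checks:**
- **Cartridge position:** the handle averages (0.637, 0.242) m over the two cameras, and I expected (0.638, 0.243). Its direction is 3.7 to 4.0°, against about 3.8° for the dock.
- **Lever knob:** it is at about (0.647, 0.152) m, and I expected x = 0.6475 m when fully over.
- **Other things:** the bystanders look unmoved in the last picture; I did not measure them. The arm touches nothing.

**What went less well:** I pushed harder than needed at the lever's stop, up to about 70 N on the wrist; the limit is 120 N. The contact was at the fingertips. The two cameras disagree by 4 to 8 mm sideways, more than the stated 2 mm calibration, so the sideways positions rest on their average and on the dock's channel guiding the cartridge.

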